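# Unload dried vacuum filter discs, scan the tray and raise its handle

### The job

The blue vacuum-filter discs in the drying rack are dry: lift each one out by raising the orange lifter bar that pushes it up through its ring, and lay them all flat in the yellow tray, side by side. Then pick up the hand scanner, aim its red window squarely at the barcode label of the tray from about 8 cm away and hold it still for a second or two, put the scanner back flat on its blue mat, and finally swing the tray's carry handle up and over until it clicks home at its end stop. Do not knock over the black cup.

Things in the scene. Friction and masses are not known exactly. Their poses are not given: they have to be found in the camera images.
- rack: Fixed drying rack. Origin: centre of its underside under the middle ring, on the desk. Rings a, b, c stand along its y axis at y = -100, 0, +100 mm. An aluminium bar joins them at the back (x = 36 to 50 mm, top z = 96 mm). Base plate x = -115 to 85 mm, y = +-150 mm, 12 mm thick. The lifter bars stand in front, at x = -75 mm.
- ring_a (a point): Centre of white ring a, at its rim (rack z = 102 mm). 74 mm outside, 60 mm inside, 22 mm high; a lip inside its bottom edge (46 mm opening, top 18 mm below the rim) carries the disc, whose top then lies 6 mm below the rim, out of a gripper's reach.
- ring_b (a point): Centre of white ring b, at its rim (rack z = 102 mm). 74 mm outside, 60 mm inside, 22 mm high; a lip inside its bottom edge (46 mm opening, top 18 mm below the rim) carries the disc, whose top then lies 6 mm below the rim, out of a gripper's reach.
- ring_c (a point): Centre of white ring c, at its rim (rack z = 102 mm). 74 mm outside, 60 mm inside, 22 mm high; a lip inside its bottom edge (46 mm opening, top 18 mm below the rim) carries the disc, whose top then lies 6 mm below the rim, out of a gripper's reach.
- disc_a: Blue rigid filter disc with grey faces, both alike, 56 mm diameter, 12 mm thick, 60 g. Origin: centre of the disc (6 mm above its underside), z its axis. Starts in ring a, on the lip, or is absent.
- disc_b: Blue rigid filter disc with grey faces, both alike, 56 mm diameter, 12 mm thick, 60 g. Origin: centre of the disc (6 mm above its underside), z its axis. Starts in ring b, on the lip, or is absent.
- disc_c: Blue rigid filter disc with grey faces, both alike, 56 mm diameter, 12 mm thick, 60 g. Origin: centre of the disc (6 mm above its underside), z its axis. Starts in ring c, on the lip, or is absent.
- lifter_a (a joint): Height of the lifter of ring a: 0 down to 0.050 m fully up (at its stop). Its 36 mm round steel plate is 6 mm below the lip's top at 0; fully up it carries the disc with its underside at rack z = 128 mm, 26 mm above the ring's rim. Slides stiffly (about 5 N friction plus 1.5 N weight) and stays where it is left.
- lifter_b (a joint): Height of the lifter of ring b: 0 down to 0.050 m fully up (at its stop). Its 36 mm round steel plate is 6 mm below the lip's top at 0; fully up it carries the disc with its underside at rack z = 128 mm, 26 mm above the ring's rim. Slides stiffly (about 5 N friction plus 1.5 N weight) and stays where it is left.
- lifter_c (a joint): Height of the lifter of ring c: 0 down to 0.050 m fully up (at its stop). Its 36 mm round steel plate is 6 mm below the lip's top at 0; fully up it carries the disc with its underside at rack z = 128 mm, 26 mm above the ring's rim. Slides stiffly (about 5 N friction plus 1.5 N weight) and stays where it is left.
- bar_a (a point): Middle of the orange grip bar of lifter a: a 12 mm round bar, 44 mm long along the rack's y, on a flat 8 mm post (12 mm wide) beneath it; 75 mm in front (-x of the rack) of the ring's centre, at rack z = 96 mm plus the lifter's height. Pinch it from above across the rack's x and lift.
- bar_b (a point): Middle of the orange grip bar of lifter b: a 12 mm round bar, 44 mm long along the rack's y, on a flat 8 mm post (12 mm wide) beneath it; 75 mm in front (-x of the rack) of the ring's centre, at rack z = 96 mm plus the lifter's height. Pinch it from above across the rack's x and lift.
- bar_c (a point): Middle of the orange grip bar of lifter c: a 12 mm round bar, 44 mm long along the rack's y, on a flat 8 mm post (12 mm wide) beneath it; 75 mm in front (-x of the rack) of the ring's centre, at rack z = 96 mm plus the lifter's height. Pinch it from above across the rack's x and lift.
- tray: Fixed yellow carrying tray, 150 mm (its x) by 220 mm (its y), walls 4 mm thick and 32 mm high, floor 4 mm thick. Origin: centre of its underside, on the desk. Three discs fit side by side in a row along its y (66 mm apart). A black tilted label holder stands behind its far (+x) wall, up to 72 mm high; a yellow detent post, 106 mm high, at y = 147 mm, x = 0.
- label (a point): Centre of the white barcode label (66 by 40 mm) on the tray's tilted holder, at tray x = 92, z = 52 mm. Its z axis points straight out of the label's face: 45 degrees up and towards the tray's -x; its y axis is the tray's y.
- handle (a joint): Angle of the tray's carry handle: 0 = lying level towards the tray's -x, 1.57 = upright, 1.75 = end stop. A sprung ball detent is felt from about 1.35 rad, is hardest before its crest at 1.55, and past about 1.64 it snaps the handle on to 1.70 or more and holds it. Elsewhere the handle stays where it is left (hinge friction 0.07 N m; the detent adds about 0.1 N m).
- handle_bar (a point): Middle of the handle's grip: a black 16 mm round bar, 90 mm long, along the tray's y, 115 mm from the hinge axis; a thinner steel bar runs on to both side arms at y = +-120 mm.
- handle_hinge (a point): Point on the handle's hinge axis, above the middle of the tray at z = 42 mm; the axis runs along the tray's y. The bar is at tray x = -115 cos(angle), z = 42 + 115 sin(angle) mm.
- scanner: Cordless hand scanner, a grey bar 150 mm long (its x), 40 mm wide (its y; the head 44 mm), 28 mm high, 160 g; black head and red window at its +x end. Origin: centre of its underside; it balances at about x = 0. Lies on the mat.
- window (a point): Centre of the scanner's red window, at scanner x = 66, z = 10 mm. Its z axis is the scanning beam: forward (+x) and 45 degrees down, so a level scanner looks square at a label that is tilted back 45 degrees. It reads labels that lie on the beam, 45 to 115 mm from the window.
- mat: Fixed blue mat, 190 mm (its x) by 100 mm (its y), 3 mm thick. Origin: centre of its underside. The scanner lies along it, head towards +x.
- cup: Black take-away cup, 84 mm at the lid, 130 mm high, a bystander. Origin: centre of its underside.

How it is judged (in metres and radians):
On the way, in this order (a step that is already met when the one before it is completed fails the run):
1. every disc lies flat in the tray, let go (x of disc_a in the frame of tray between -0.052 and 0.052 m and y of disc_a in the frame of tray between -0.088 and 0.088 m and z of each of disc_a, disc_b, disc_c in the frame of tray below 0.016 m and angle between the z axis of each of disc_a, disc_b, disc_c and the z axis of tray, either way round below 0.12 rad and contact force between each of disc_a, disc_b, disc_c and the fingers below 0.05 N and x of disc_b in the frame of tray between -0.052 and 0.052 m and y of disc_b in the frame of tray between -0.088 and 0.088 m and x of disc_c in the frame of tray between -0.052 and 0.052 m and y of disc_c in the frame of tray between -0.088 and 0.088 m), for 0.3 s.
2. the scanner is aimed at the tray's label and held still for 0.8 s (z of label in the frame of window between 0.045 and 0.115 m and x of label in the frame of window between -0.018 and 0.018 m and y of label in the frame of window between -0.018 and 0.018 m and angle between the z axis of window and the z axis of label, either way round below 0.3 rad and linear speed of scanner below 0.03 m/s), for 0.8 s.
3. the scanner lies back on its mat, let go (x of scanner in the frame of mat between -0.045 and 0.045 m and y of scanner in the frame of mat between -0.04 and 0.04 m and z of scanner in the frame of mat below 0.008 m and angle between scanner's own z axis and vertical below 0.12 rad and contact force between scanner and the fingers below 0.05 N), for 0.2 s.
4. the carry handle is seated at its end stop (value of joint handle above 1.68 rad), for 0.2 s.
At the end, for the whole second after the job is handed in: Every disc present flat on the tray floor (tilt < 0.12 rad, not stacked), scanner flat on its mat (origin within 45 mm along, 40 mm across of the mat's centre), handle past 1.68 rad, all let go and at rest. Label was read 45-115 mm from the window, within 18 mm of the beam and 0.3 rad, 0.8 s (all of step 1 and x of scanner in the frame of mat between -0.045 and 0.045 m and y of scanner in the frame of mat between -0.04 and 0.04 m and z of scanner in the frame of mat below 0.008 m and angle between scanner's own z axis and vertical below 0.12 rad and linear speed of each of disc_a, disc_b, disc_c, scanner below 0.02 m/s and value of joint handle above 1.68 rad); the robot touches nothing.
It fails at once if the cup is knocked over (angle between cup's own z axis and vertical above 0.6 rad).
Of disc_a, disc_b, disc_c only 2 to 3 are there at a start; the rules pass over those that are not, and their reading is None.
At some moment in a run one of scanner may be knocked a few centimetres aside while the robot is not near it.
Once in a run the grip may slacken for a moment while it holds something.
It also fails if it takes over 210 s, if anything falls off the work surface, if the arm or the gripper's body presses on something with over 40 N, if the wrist force passes 120 N, or if a joint passes its speed limit or range.

### The arm

A 6-joint arm with a two-finger parallel gripper is mounted at the origin on the work surface. World frame = base frame: x ahead of the robot, y to its left, z up, the work surface at z = 0. Lengths are in m, angles in degrees, forces in N, time in s.
With the tool pointing down it reaches from about 0.4 to 0.825 m from the base axis. Payload 7 kg.
Tool frame: the origin (TCP) lies between the finger pads; the fingertips stand 19 mm ahead of it and the grasp point (between the pads) is the TCP (r.finger_overhang is the distance from the TCP to the fingertips, in m); z points along the fingers, y is the direction in which the jaws open and shut (so a half turn about z gives the same grasp; the last joint's range is limited). The gripper opens to 88 mm and grips with 3 to 60 N. Pads are 19 mm wide; open, the fingers measure 130 mm over their backs; the gripper's body (78 mm by 193 mm) begins 47 mm behind the grasp point.
Start: joints at [92.252, 20.546, 0.682, 0, -70.136, -16.507], TCP at [0.166, 0.654, 0.209] pointing down, gripper open.
Joint ranges: [-176.03, 176.03], [-82.01, 121.73], [-58.28, 71.71], [-173.87, 95.51], [-174.79, -0.11], [-173.66, 173.66]. Speed limits (degrees/s): [136.94, 136.94, 172.46, 180, 180, 180].

### API

Orientations are given as [roll, pitch, yaw] about the fixed x, y, z axes, in that order (R = Rz(yaw) Ry(pitch) Rx(roll)).
In Python, from plant import r, optics gives the robot as it stands. The module is installed in compiled form; this text tells all that it offers.
- The arm moves only by the tool step_arm, never from a script. Its argument "increments" is a list of rows, each an object of numbers: "tx", "ty", "tz": the shift along the world's x, y, z in mm; "ax", "ay", "az": the turn, a rotation vector about the world's x, y, z in degrees; "claw": the gripper command: -1 is shut, 1 is fully open, values between are in proportion. In form: [{"tx": .., "ty": .., "tz": .., "ax": .., "ay": .., "az": .., "claw": ..}, ...]. A call has 1 to 12 rows; each row shifts and turns the commanded pose from where the row before left it; what a row does not reach is not made up. A row lasts 1/10 s, in which the tool goes at most 50 mm and 8.59 degrees, less where a joint would pass 70% of its speed; a pose out of reach is approached as far as the arm can. A call with a gripper value outside its range is refused whole. The fingers move at their own pace and stop on an object; "newtons" is the grip in N (left out, the last holds). Time passes only in rows, so rows that do not move let the fingers close. It gives the time, the measured TCP pose, the force and the opening at its end, in the units of the state.
- r.get_state(): the state, without advancing time (a new reading comes with each control period).
- optics.capture(name): name is "scene" or "top" or "wrist"; returns a dict with "image" (480x640x3 uint8, blue, green, red), "depth" (480x640 float32, m along the optical axis (not along the pixel's ray), 0 where there is no reading), "fx", "fy", "cx", "cy" (pixels), "R" (3x3) and "t" (3): a world point X has camera coordinates R X + t. Camera axes: x right, y down, z forward; pixel columns grow to the right and rows downward; lengths in m; the calibration is good to about 2 mm. A picture is of the moment at which its call begins.
- r.close_job(): hands the job in, once; it reports no verdict.
The state is a dict: "time_s": time; "joints": joint angles; "qd": joint speeds; "joint_torque": joint torques, N m; "tcp_pos": TCP position; "eef_rot": TCP orientation; "contact_force": force on the tool from outside, world axes, zero at the start; "moment": the same for the moment, N m; "gripper_width": finger opening in m.
Only numpy, scipy, OpenCV 4.12 (cv2) and the standard library are available. Lean on these libraries where they do the work, as an engineer would, in place of code of your own. Each camera call takes 0.05 s, during which the arm holds its last target. There are 200 camera calls.

## Working session

There is one attempt and no reset: what is moved stays moved. The work goes in short steps, Python scripts to look and compute and a tool call to move; the robot and the scene stay as the last step left them, time stands still between calls to the robot, and variables do not carry over. Pictures are saved under pics/ and viewed, about 12 in all and at most 16, crops included, and the job is handed in when it is done.

Besides the shell and the picture viewer there is one more tool, called by a JSON object that holds its "api" and its "payload", one argument or row to a line. step_arm: Moves the arm, as the interface text tells. Its arguments: {"type":"object","properties":{"increments":{"type":"array","items":{"type":"object","properties":{"tx":{"type":"number"},"ty":{"type":"number"},"tz":{"type":"number"},"ax":{"type":"number"},"ay":{"type":"number"},"az":{"type":"number"},"claw":{"type":"number"}}}},"newtons":{"type":"number"}},"required":["increments"]}

```bash
mkdir -p pics
cat > h.py <<'E'
import numpy as np, cv2
from plant import r, optics
def cap(n,save=None):
    c=optics.capture(n)
    if save: cv2.imwrite('pics/'+save,c['image'])
    return c
def pts(c):
    v,u=np.mgrid[0:480,0:640]; d=c['depth']
    P=np.stack([(u-c['cx'])/c['fx']*d,(v-c['cy'])/c['fy']*d,d],-1)
    W=(P-c['t'])@c['R']
    W[d<=0]=np.nan
    return W
def ray(c,u,v,z):
    d=np.array([(u-c['cx'])/c['fx'],(v-c['cy'])/c['fy'],1])@c['R']; o=-c['t']@c['R']
    return o+d*(z-o[2])/d[2]
E
python3 - <<'E'
from h import *
for n in ('top','scene'):
    c=cap(n,n+'0.png'); print(n,(-c['t']@c['R']).round(3),c['R'].round(2).tolist(),c['fx'])
    np.savez('pics/%s0.npz'%n,W=pts(c),**c)
s=r.get_state(); print(s)
E
```

```text
top [ 0.385 -0.013  0.968] [[-0.09, -1.0, 0.0], [-0.97, 0.08, -0.21], [0.21, -0.02, -0.98]] 462.89129356951577
scene [ 1.306 -0.131  0.948] [[0.16, 0.99, 0.0], [0.74, -0.12, -0.66], [-0.65, 0.11, -0.75]] 603.1923168643007
{'time_s': 0.1, 'joints': array([ 9.22510257e+01,  2.05884913e+01,  6.39630028e-01, -1.69017389e-02,
       -7.01376552e+01, -1.65059603e+01]), 'qd': array([ 0.09690718, -0.17719911,  0.18776633,  0.15073205, -0.05373466,
       -0.03538963]), 'joint_torque': array([-7.21277502e-04, -5.84165990e+01,  2.93749666e+01,  7.01529086e+00,
        1.01808840e-02, -4.46981801e-05]), 'tcp_pos': array([0.16614065, 0.6537515 , 0.20841056]), 'eef_rot': array([ 1.79912534e+02, -9.34798159e-03, -1.42606820e+01]), 'contact_force': array([-0.19154643, -0.0864967 , -0.01589692]), 'moment': array([ 0.00629324, -0.02088951,  0.02855995]), 'gripper_width': 0.08774272027632798}
```

View pics/top0.png

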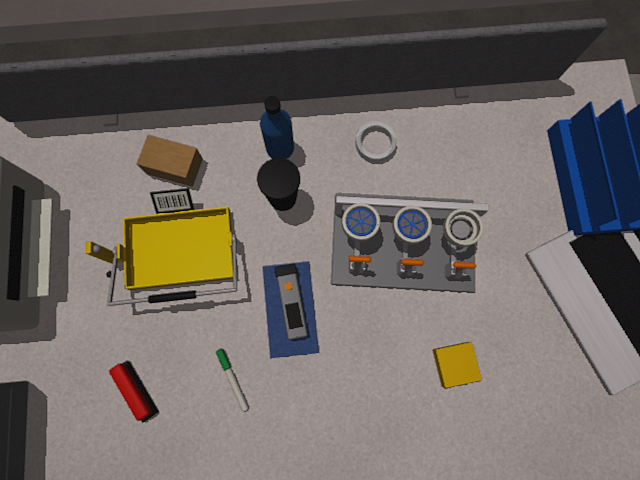

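View pics/scene0.png

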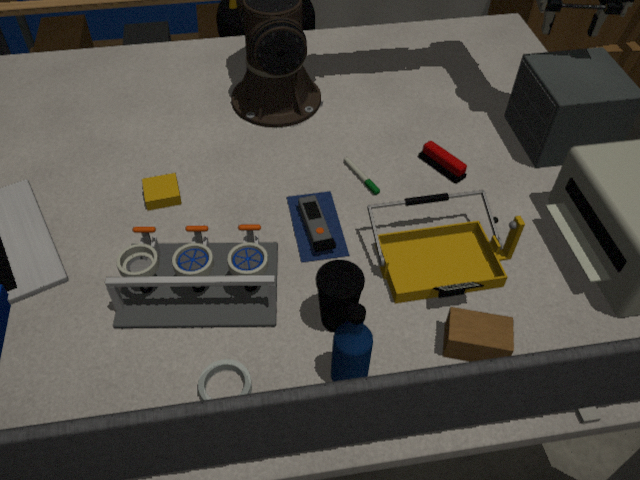

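The top view shows the rack on the right, with discs in the left ring (360,222) = c and the middle ring (412,225) = b. Ring a (462,230) is empty. The orange bars are near (360,259), (411,263) and (463,266). The tray is at (180,250) with its handle towards the robot at (172,296), the scanner is on its mat at (290,305), and the cup is at (280,185). The scene view agrees.

```bash
cat > m.py <<'E'
from h import *
def measure(c):
    W=pts(c); im=c['image']; hsv=cv2.cvtColor(im,cv2.COLOR_BGR2HSV); H,S,V=[hsv[...,i].astype(int) for i in range(3)]
    X,Y,Z=[W[...,i] for i in range(3)]
    o={}
    def comps(m,nm,amin=20,n=4):
        k,l,st,ce=cv2.connectedComponentsWithStats(m.astype(np.uint8))
        for i in sorted(range(1,k),key=lambda i:-st[i,4])[:n]:
            if st[i,4]<amin: continue
            q=W[l==i]; q=q[~np.isnan(q[:,0])]
            if len(q)<10: continue
            z=np.median(q[:,2]); rect=cv2.minAreaRect((q[:,:2]*1000).astype(np.float32))
            print(nm,st[i,4],ce[i].round(0),'med',np.median(q,0).round(4),'rect',np.round(rect[0],1),np.round(rect[1],1),round(rect[2],1))
    comps((H<14)&(S>150)&(V>120)&(Z>.05),'orange bar')
    comps((H>18)&(H<34)&(S>130)&(V>90)&(Z<.02)&(Y>.1),'tray floor')
    comps((H>18)&(H<34)&(S>130)&(V>80)&(Z>.02)&(Y>.1),'tray rim')
    comps((H>100)&(H<130)&(S>90)&(Z<.02)&(X<.7),'mat')
    comps((V>110)&(S<60)&(Z>.09)&(Z<.115)&(X<.75)&(Y<.1),'rings',n=6)
    comps((H>100)&(H<130)&(S>90)&(Z>.085)&(Z<.11)&(X<.75)&(Y<.1),'discs')
    comps((V<70)&(Z>.03)&(Z<.06)&(X<.47)&(Y>.2),'handle')
    comps((Z>.018)&(Z<.04)&(abs(Y-.11)<.1)&(X<.56)&(X>.3)&~((H>18)&(H<34)&(S>130)),'scanner')
    comps((V<80)&(Z>.1)&(Z<.14)&(Y>.0)&(Y<.25)&(X>.5)&(X<.75),'cup')
    comps((V>110)&(S<60)&(Z>.03)&(Z<.075)&(X>.5)&(Y>.25),'label')
E
python3 - <<'E'
from m import *
for n in ('top','scene'):
    print(n); measure(dict(np.load('pics/%s0.npz'%n)))
E
```

```text
top
orange bar 102 [465. 264.] med [ 0.5022 -0.3104  0.1018] rect [ 502.9 -309.4] [41.4 10.5] 85.2
orange bar 94 [412. 262.] med [ 0.516  -0.2107  0.103 ] rect [ 516.7 -210. ] [40.7 10.4] 83.7
orange bar 78 [359. 258.] med [ 0.5301 -0.1114  0.1044] rect [ 530.7 -112.4] [40.5 10.3] 84.3
tray floor 5809 [180. 249.] med [0.5994 0.2533 0.0041] rect [601.  254.1] [133.4 204.2] 1.3
tray rim 932 [180. 248.] med [0.5918 0.2425 0.0313] rect [601.2 249.7] [151.3 226.6] 1.5
tray rim 60 [ 88. 247.] med [0.5962 0.3992 0.1061] rect [596.1 398.6] [21.9  9.6] 2.7
tray rim 44 [118. 251.] med [0.5966 0.3648 0.0514] rect [596.8 366.6] [28.4  8.4] 2.5
mat 2769 [290. 315.] med [0.4393 0.0433 0.0031] rect [455.7  30.6] [188.4  98.2] 1.4
mat 252 [564. 201.] med [ 0.6326 -0.5768  0.0121] rect [ 634.8 -576.3] [  5.6 129.9] 89.7
rings 2049 [412. 214.] med [ 0.6192 -0.2227  0.0989] rect [ 598.4 -222. ] [297.8  86.9] 82.0
discs 850 [624. 176.] med [ 0.6499 -0.6546  0.0976] rect [ 655.5 -654.8] [187.8   8.3] 0.4
discs 745 [594. 179.] med [ 0.6509 -0.5946  0.0977] rect [ 655.3 -594.2] [188.3   8.5] 0.5
discs 315 
[... 2398 characters left out ...]
3
discs 282 [248. 258.] med [ 0.6028 -0.1242  0.0953] rect [ 603.4 -124.9] [54.6 54.3] 82.4
discs 253 [192. 259.] med [ 0.5905 -0.224   0.0956] rect [ 588.7 -222.2] [53.5 56.4] 52.6
handle 817 [534. 137.] med [0.3187 0.559  0.0462] rect [271.2 564.7] [213.5  70.2] 18.4
handle 150 [441. 160.] med [0.3336 0.3385 0.0349] rect [333.6 336.9] [112.1  18.1] 35.4
scanner 936 [318. 226.] med [0.4902 0.0272 0.0301] rect [471.7  28. ] [153.4  43. ] 3.0
cup 1547 [342. 282.] med [0.7063 0.0297 0.1278] rect [698.6  33.9] [67.6 87.4] 89.9
label 803 [573. 243.] med [0.628  0.5116 0.0516] rect [618.4 512.1] [ 23.6 202.3] 89.8
label 65 [492. 221.] med [0.5562 0.37   0.062 ] rect [554.2 369.2] [ 6.5 66.5] 89.3
```

Ring a is empty. The estimates are:

| Item | Position (mm) | Yaw |
|---|---|---|
| Rack, ring b | (590.5, -222.5) | -8.2° |
| Bar c | (531, -113) | – |
| Bar b | (517, -211.5) | – |
| Tray | (600, 252) | 1.5° |
| Mat | (456, 30) | 1.3° |
| Scanner | (471, 28) | about 5° |

I'll go above bar c first.

{"api": "step_arm", "payload": {
  "increments": [
    {"tx": 20, "ty": -42, "az": -5, "claw": -0.45},
    {"tx": 20, "ty": -42, "az": -5},
    {"tx": 20, "ty": -42, "az": -5},
    {"tx": 20, "ty": -42, "az": -5},
    {"tx": 20, "ty": -42, "az": -5},
    {"tx": 20, "ty": -42, "az": -5},
    {"tx": 20, "ty": -42, "az": -5},
    {"tx": 20, "ty": -42, "az": -5},
    {"tx": 20, "ty": -42, "az": -5},
    {"tx": 20, "ty": -42, "az": -5},
    {"tx": 20, "ty": -42, "az": -5},
    {"tx": 20, "ty": -42, "az": -5}
  ],
  "newtons": 30
}}

```text
$.increments[0]: bad value
```

{"api": "step_arm", "payload": {
  "increments": [
    {"tx": 20, "ty": -43, "az": -4},
    {"tx": 20, "ty": -43, "az": -4},
    {"tx": 20, "ty": -43, "az": -4},
    {"tx": 20, "ty": -43, "az": -4},
    {"tx": 20, "ty": -43, "az": -4},
    {"tx": 25, "ty": -48, "az": -4},
    {},
    {},
    {}
  ]
}}

```text
$.increments[0]: bad value
```

Run:
```python
from h import *
s=r.get_state(); print(s['tcp_pos'],s['eef_rot'],s['joints'],s['gripper_width'])
c=cap('wrist','w1.png'); W=pts(c); hsv=cv2.cvtColor(c['image'],cv2.COLOR_BGR2HSV); H,S,V=[hsv[...,i].astype(int) for i in range(3)]
print((-c['t']@c['R']).round(3))
m=(H<14)&(S>150)&(V>100)
k,l,st,ce=cv2.connectedComponentsWithStats(m.astype(np.uint8))
for i in range(1,k):
    if st[i,4]>150:
        q=W[l==i]; q=q[np.isfinite(q[:,0])]
        if len(q)>20: print(st[i,4],ce[i],np.median(q,0).round(4),np.round(cv2.minAreaRect((q[:,:2]*1000).astype(np.float32)),1) if 0 else cv2.minAreaRect((q[:,:2]*1000).astype(np.float32)))
```

```text
[0.16614065 0.6537515  0.20841056] [ 1.79912534e+02 -9.34798159e-03 -1.42606820e+01] [ 9.22510257e+01  2.05884913e+01  6.39630028e-01 -1.69017389e-02
 -7.01376552e+01 -1.65059603e+01] 0.08774272027632798
[0.232 0.638 0.384]
```

Rows apparently need all seven fields.

{"api": "step_arm", "payload": {
  "increments": [
    {"tx": 20, "ty": -42, "tz": 0, "ax": 0, "ay": 0, "az": -5, "claw": -0.45},
    {"tx": 20, "ty": -42, "tz": 0, "ax": 0, "ay": 0, "az": -5, "claw": -0.45},
    {"tx": 20, "ty": -42, "tz": 0, "ax": 0, "ay": 0, "az": -5, "claw": -0.45},
    {"tx": 20, "ty": -42, "tz": 0, "ax": 0, "ay": 0, "az": -5, "claw": -0.45},
    {"tx": 20, "ty": -42, "tz": 0, "ax": 0, "ay": 0, "az": -5, "claw": -0.45},
    {"tx": 20, "ty": -42, "tz": 0, "ax": 0, "ay": 0, "az": -5, "claw": -0.45},
    {"tx": 20, "ty": -42, "tz": 0, "ax": 0, "ay": 0, "az": -5, "claw": -0.45},
    {"tx": 20, "ty": -42, "tz": 0, "ax": 0, "ay": 0, "az": -5, "claw": -0.45},
    {"tx": 20, "ty": -42, "tz": 0, "ax": 0, "ay": 0, "az": -5, "claw": -0.45},
    {"tx": 20, "ty": -42, "tz": 0, "ax": 0, "ay": 0, "az": -5, "claw": -0.45},
    {"tx": 20, "ty": -42, "tz": 0, "ax": 0, "ay": 0, "az": -5, "claw": -0.45},
    {"tx": 20, "ty": -42, "tz": 0, "ax": 0, "ay": 0, "az": -5, "claw": -0.45}
  ],
  "newtons": 30
}}

```text
time_s: 1.35
tcp_pos: [0.4065, 0.1484, 0.2095]
eef_rot: [-180.0, 0.0, -74.4]
contact_force: [0.7, 1.1, 0.3]
gripper_width: 0.0243
```

{"api": "step_arm", "payload": {
  "increments": [
    {"tx": 20, "ty": -43, "tz": 0, "ax": 0, "ay": 0, "az": -4, "claw": -0.45},
    {"tx": 20, "ty": -43, "tz": 0, "ax": 0, "ay": 0, "az": -4, "claw": -0.45},
    {"tx": 20, "ty": -43, "tz": 0, "ax": 0, "ay": 0, "az": -4, "claw": -0.45},
    {"tx": 20, "ty": -43, "tz": 0, "ax": 0, "ay": 0, "az": -4, "claw": -0.45},
    {"tx": 20, "ty": -43, "tz": 0, "ax": 0, "ay": 0, "az": -4, "claw": -0.45},
    {"tx": 25, "ty": -43, "tz": 0, "ax": 0, "ay": 0, "az": -4, "claw": -0.45},
    {"tx": 0, "ty": -5, "tz": 0, "ax": 0, "ay": 0, "az": 0, "claw": -0.45},
    {"tx": 0, "ty": 0, "tz": 0, "ax": 0, "ay": 0, "az": 0, "claw": -0.45}
  ]
}}

```text
time_s: 2.15
tcp_pos: [0.5309, -0.1143, 0.2083]
eef_rot: [179.9, -0.0, -98.4]
contact_force: [0.2, 0.1, 0.7]
gripper_width: 0.0241
```

```bash
cat > w.py <<'E'
from h import *
import sys
s=r.get_state(); print(s['time_s'],s['tcp_pos'].round(4),s['eef_rot'].round(2),s['joints'].round(1),s['gripper_width'])
c=cap('wrist',sys.argv[1]); W=pts(c); hsv=cv2.cvtColor(c['image'],cv2.COLOR_BGR2HSV); H,S,V=[hsv[...,i].astype(int) for i in range(3)]
print((-c['t']@c['R']).round(3))
for nm,m in (('orange',(H<14)&(S>150)&(V>100)),('blue',(H>95)&(H<130)&(S>90)&(W[...,2]>.08))):
  k,l,st,ce=cv2.connectedComponentsWithStats(m.astype(np.uint8))
  for i in range(1,k):
    if st[i,4]>150:
        q=W[l==i]; q=q[np.isfinite(q[:,0])]
        if len(q)>20: print(nm,st[i],np.median(q,0).round(4),cv2.minAreaRect((q[:,:2]*1000).astype(np.float32)))
E
python3 w.py w1.png
```

```text
2.15 [ 0.5309 -0.1143  0.2083] [ 1.799e+02 -2.000e-02 -9.842e+01] [  8.5   8.2 -16.   -0.  -65.8 -16.9] 0.02409977965087579
[ 0.521 -0.181  0.384]
orange [308  67  17  65 932] [ 0.5165 -0.2125  0.1029] ((514.7147216796875, -220.45529174804688), (56.088619232177734, 12.205377578735352), 78.5107421875)
orange [309 212  15  56 677] [ 0.5295 -0.1186  0.1045] ((530.4754028320312, -115.2293930053711), (41.9238395690918, 10.685406684875488), 81.77677917480469)
blue [ 169   59   82   85 2585] [ 0.5894 -0.2237  0.0962] ((590.9872436523438, -223.91500854492188), (55.8755989074707, 56.32807159423828), 38.49884796142578)
blue [ 183  203   74   72 1955] [ 0.6029 -0.1256  0.0962] ((603.5774536132812, -124.90009307861328), (55.762123107910156, 56.53224182128906), 32.592872619628906)
```

{"api": "step_arm", "payload": {
  "increments": [
    {"tx": 0, "ty": 0, "tz": -40, "ax": 0, "ay": 0, "az": 0, "claw": -0.45},
    {"tx": 0, "ty": 0, "tz": -40, "ax": 0, "ay": 0, "az": 0, "claw": -0.45},
    {"tx": 0, "ty": 0, "tz": -25, "ax": 0, "ay": 0, "az": 0, "claw": -0.45},
    {"tx": 0, "ty": 0, "tz": 0, "ax": 0, "ay": 0, "az": 0, "claw": -0.45},
    {"tx": 0, "ty": 0, "tz": 0, "ax": 0, "ay": 0, "az": 0, "claw": -1},
    {"tx": 0, "ty": 0, "tz": 0, "ax": 0, "ay": 0, "az": 0, "claw": -1},
    {"tx": 0, "ty": 0, "tz": 0, "ax": 0, "ay": 0, "az": 0, "claw": -1}
  ],
  "newtons": 40
}}

```text
time_s: 2.9
tcp_pos: [0.5324, -0.1124, 0.1061]
eef_rot: [-179.8, 0.0, -98.2]
contact_force: [0.4, -1.3, 0.8]
gripper_width: 0.0053
```

{"api": "step_arm", "payload": {
  "increments": [
    {"tx": 0, "ty": 0, "tz": 6, "ax": 0, "ay": 0, "az": 0, "claw": -1},
    {"tx": 0, "ty": 0, "tz": 7, "ax": 0, "ay": 0, "az": 0, "claw": -1},
    {"tx": 0, "ty": 0, "tz": 7, "ax": 0, "ay": 0, "az": 0, "claw": -1},
    {"tx": 0, "ty": 0, "tz": 7, "ax": 0, "ay": 0, "az": 0, "claw": -1},
    {"tx": 0, "ty": 0, "tz": 7, "ax": 0, "ay": 0, "az": 0, "claw": -1},
    {"tx": 0, "ty": 0, "tz": 7, "ax": 0, "ay": 0, "az": 0, "claw": -1},
    {"tx": 0, "ty": 0, "tz": 5, "ax": 0, "ay": 0, "az": 0, "claw": -1},
    {"tx": 0, "ty": 0, "tz": 3, "ax": 0, "ay": 0, "az": 0, "claw": -1},
    {"tx": 0, "ty": 0, "tz": 2, "ax": 0, "ay": 0, "az": 0, "claw": -1},
    {"tx": 0, "ty": 0, "tz": 0, "ax": 0, "ay": 0, "az": 0, "claw": -1}
  ]
}}

```text
time_s: 3.9
tcp_pos: [0.5313, -0.1128, 0.1554]
eef_rot: [-180.0, 0.0, -98.3]
contact_force: [0.5, 0.7, -0.1]
gripper_width: 0.0004
```

The jaws shut to 0, so there is nothing in the grip. I'll take a look.

```bash
python3 w.py w2.png
python3 - <<'E'
from m import *
measure(cap('scene','s2.png'))
E
```

```text
3.9 [ 0.5313 -0.1128  0.1554] [-180.      0.    -98.25] [  8.7  10.6 -20.4  -0.  -58.9 -16.9] 0.0004046784097085259
[ 0.521 -0.18   0.331]
orange [ 307   43   21   82 1414] [ 0.5162 -0.2136  0.1029] ((513.509765625, -222.16867065429688), (59.706417083740234, 13.494940757751465), 81.47492218017578)
orange [ 308  223   19   68 1075] [ 0.5299 -0.1178  0.1046] ((529.2972412109375, -115.00396728515625), (41.62051010131836, 12.948721885681152), 81.44922637939453)
blue [ 136   34  100  105 3908] [ 0.5893 -0.2239  0.0962] ((591.4671630859375, -224.68792724609375), (55.11440658569336, 58.422298431396484), 27.489463806152344)
blue [ 156  211   89   70 2219] [ 0.6015 -0.1309  0.0963] ((588.0013427734375, -130.53555297851562), (89.86898803710938, 46.72053909301758), 2.992036819458008)
orange bar 83 [143. 229.] med [ 0.505  -0.3118  0.1007] rect [ 503.8 -311.9] [38.9 11. ] 76.3
orange bar 59 [193. 227.] med [ 0.5181 -0.2183  0.1021] rect [ 517.7 -218.2] [28.4 10.1] 74.2
orange bar 22 [257. 226.] med [ 0.5355 -0.0993  0.1035] rect [534.7 -99.3] [11.1  6.8] 76.8
tray floor 4771 [436. 261.] med [0.5
[... 1216 characters left out ...]
.8
discs 279 [248. 259.] med [ 0.6041 -0.1242  0.0953] rect [ 603.2 -125.1] [55.  54.7] 83.1
discs 257 [192. 259.] med [ 0.59   -0.2239  0.0955] rect [ 588.6 -223.4] [53.9 56. ] 16.8
handle 823 [534. 137.] med [0.3183 0.5589 0.0467] rect [274.4 564.3] [206.6  67.9] 19.0
handle 130 [441. 160.] med [0.3336 0.3399 0.0347] rect [332.1 337. ] [107.4   8.7] 30.1
scanner 923 [318. 226.] med [0.4899 0.0274 0.03  ] rect [471.2  27.4] [152.6  42.8] 3.7
cup 1538 [342. 282.] med [0.7063 0.0297 0.1277] rect [698.5  34.2] [68.  84.1] 89.7
label 814 [573. 243.] med [0.6273 0.5116 0.052 ] rect [620.1 511.7] [ 25.1 199.5] 89.8
label 68 [492. 221.] med [0.5557 0.3697 0.0622] rect [555.6 369.2] [67.5  6.2] 1.5
```

View pics/s2.png

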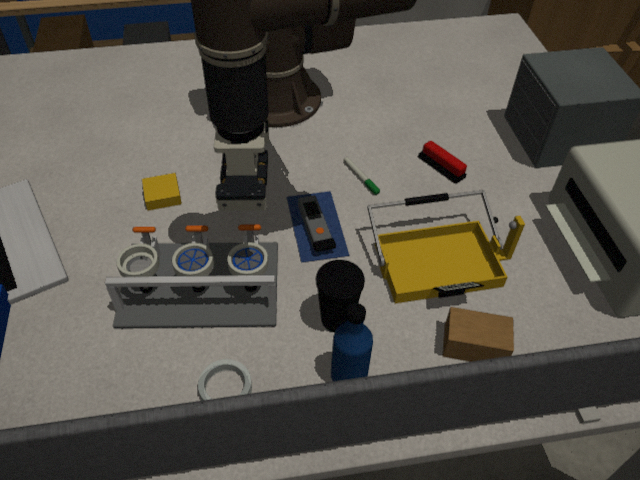

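The gripper stands right over bar c, around (245,200), and the bar is still down. I'll check the wrist view.

View pics/w2.png

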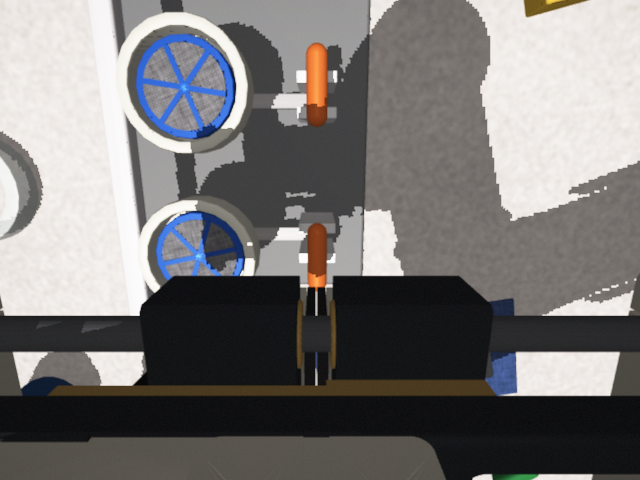

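```bash
python3 -c "
from plant import r
print(r.finger_overhang); print(r.get_state()['gripper_width'])"
```

```text
0.019
0.00027586530144215225
```

Run:
```python
from h import *
s=r.get_state(); print(s['tcp_pos'])
for n in ('scene','top'):
    W=pts(cap(n)); m=(abs(W[...,0]-.531)<.09)&(abs(W[...,1]+.113)<.05)&(W[...,2]>.112)&(W[...,2]<.26)
    q=W[m]; print(n,len(q),np.histogram(q[:,2],bins=np.arange(.11,.26,.01)))
    for z in np.arange(.11,.22,.01):
        k=q[(q[:,2]>z)&(q[:,2]<=z+.01)]
        if len(k): print(round(z,2),len(k),k.min(0).round(3),k.max(0).round(3))
```

```text
[ 0.53105594 -0.11281336  0.15500807]
scene 454 (array([  0,   0,   0,   0,   0,   0,   0,   0,   0,   0,   0,   0,  28,
       184, 242]), array([0.11, 0.12, 0.13, 0.14, 0.15, 0.16, 0.17, 0.18, 0.19, 0.2 , 0.21,
       0.22, 0.23, 0.24, 0.25, 0.26]))
top 234 (array([  0,   0,   0,   0,   0,   0,   0,   0,   0,   0,   0,   0,   9,
        38, 187]), array([0.11, 0.12, 0.13, 0.14, 0.15, 0.16, 0.17, 0.18, 0.19, 0.2 , 0.21,
       0.22, 0.23, 0.24, 0.25, 0.26]))
```

Run:
```python
from h import *
c=cap('scene'); im=c['image'].copy(); s=r.get_state(); W=pts(c)
p=s['tcp_pos']
for dz in (-.019,0,.047):
    q=c['R']@(p+[0,0,dz])+c['t']; u,v=c['fx']*q[0]/q[2]+c['cx'],c['fy']*q[1]/q[2]+c['cy']; print(dz,u,v)
    cv2.circle(im,(int(u),int(v)),2,(0,0,255) if dz<0 else (0,255,0),1)
cv2.imwrite('pics/s3.png',cv2.resize(im[150:270,190:310],(600,600),interpolation=cv2.INTER_CUBIC))
for v in range(180,235,4): print(v,W[v,244].round(3), im[v,244])
```

```text
-0.019 248.38005637075582 213.94504123473666
0 247.67171713240327 206.79793419864728
0.047 245.83801990589498 188.29602206384072
180 [ 0.591 -0.116  0.278] [23 23 25]
184 [ 0.603 -0.117  0.281] [24 24 22]
188 [ 0.612 -0.118  0.281] [29 32 28]
192 [ 0.622 -0.118  0.282] [22 23 17]
196 [ 0.628 -0.119  0.279] [ 9 12  7]
200 [ 0.629 -0.12   0.271] [38 45 47]
204 [ 0.622 -0.12   0.255] [54 58 63]
208 [ 0.619 -0.121  0.244] [51 58 61]
212 [ 0.394 -0.119  0.   ] [54 61 64]
216 [ 0.407 -0.12   0.002] [55 60 64]
220 [ 0.417 -0.121 -0.001] [56 61 61]
224 [ 0.433 -0.122  0.004] [29 42 59]
228 [ 0.534 -0.124  0.102] [ 2 35 77]
232 [ 0.45  -0.124 -0.002] [53 55 60]
```

View pics/s3.png

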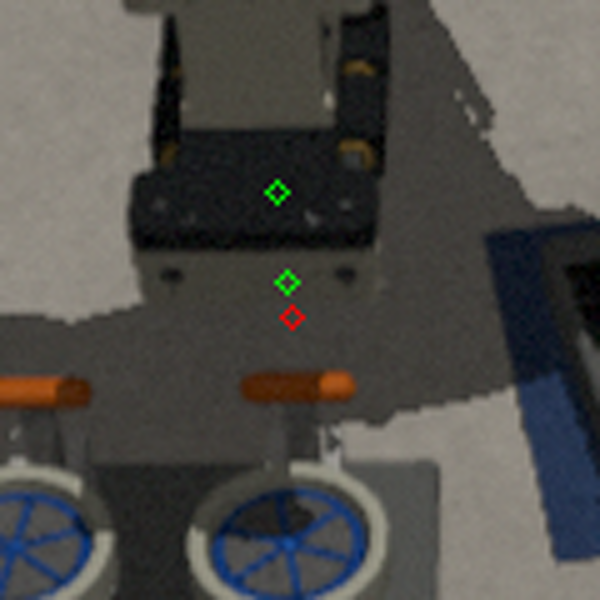

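Run:
```python
from h import *
c=cap('wrist'); W=pts(c); print(c['R'].round(3).tolist(),c['t'].round(3))
for u in (180,250,290,308,317,325,350,420):
    print(u,[(v,*W[v,u].round(3)) for v in (270,285,300,320,340,360,380,395,420,450)])
```

```text
[[-0.99, 0.144, 0.001], [0.139, 0.957, 0.253], [0.036, 0.251, -0.967]] [0.542 0.016 0.346]
180 [(270, np.float64(0.618), np.float64(-0.118), np.float64(0.097)), (285, np.float64(0.555), np.float64(-0.155), np.float64(0.249)), (300, np.float64(0.552), np.float64(-0.155), np.float64(0.258)), (320, np.float64(0.552), np.float64(-0.151), np.float64(0.261)), (340, np.float64(0.553), np.float64(-0.148), np.float64(0.263)), (360, np.float64(0.554), np.float64(-0.143), np.float64(0.262)), (380, np.float64(0.556), np.float64(-0.138), np.float64(0.261)), (395, np.float64(0.553), np.float64(-0.139), np.float64(0.267)), (420, np.float64(0.549), np.float64(-0.141), np.float64(0.277)), (450, np.float64(0.548), np.float64(-0.14), np.float64(0.283))]
250 [(270, np.float64(0.573), np.float64(-0.113), np.float64(0.101)), (285, np.float64(0.54), np.float64(-0.152), np.float64(0.249)), (300, np.float64(0.539), np.float64(-0.153), np.float64(0.259)), (320, np.float64(0.539), np.float64(-0.15), np.float64(0.262)), (340, np.float64(nan), np.float64(nan), np.float64(nan)), (360, np.float64(0.54), np.float64
[... 3502 characters left out ...]
0.523), np.float64(-0.137), np.float64(0.283))]
420 [(270, np.float64(0.444), np.float64(-0.061), np.float64(-0.0)), (285, np.float64(0.503), np.float64(-0.147), np.float64(0.25)), (300, np.float64(0.505), np.float64(-0.148), np.float64(0.258)), (320, np.float64(0.506), np.float64(-0.145), np.float64(0.261)), (340, np.float64(0.506), np.float64(-0.141), np.float64(0.262)), (360, np.float64(0.507), np.float64(-0.137), np.float64(0.262)), (380, np.float64(0.507), np.float64(-0.132), np.float64(0.262)), (395, np.float64(0.508), np.float64(-0.132), np.float64(0.267)), (420, np.float64(0.511), np.float64(-0.136), np.float64(0.278)), (450, np.float64(0.513), np.float64(-0.136), np.float64(0.284))]
```

Both views put the fingertips about 40 mm above where the stated TCP implies. The closing jaws were above the bar. I'll measure that offset more closely.

Run:
```python
from h import *
c=cap('wrist'); W=pts(c)
for u in (310,316,322): print(u,[(v,*W[v,u].round(3).tolist()) for v in range(284,304,2)])
o=-c['t']@c['R']
for v in (286,288,290):
    d=np.array([(316-c['cx'])/c['fx'],(v-c['cy'])/c['fy'],1])@c['R']; k=(-.1225-o[1])/d[1]; print(v,(o+k*d).round(4))
```

```text
310 [(284, 0.537, -0.099, 0.104), (286, 0.537, -0.098, 0.104), (288, 0.532, -0.122, 0.173), (290, 0.532, -0.122, 0.176), (292, 0.532, -0.122, 0.178), (294, 0.532, -0.122, 0.179), (296, 0.532, -0.122, 0.183), (298, 0.532, -0.122, 0.184), (300, 0.532, -0.122, 0.188), (302, 0.532, -0.122, 0.188)]
316 [(284, 0.533, -0.099, 0.106), (286, 0.533, -0.098, 0.106), (288, 0.533, -0.096, 0.104), (290, 0.534, -0.095, 0.105), (292, 0.539, -0.054, -0.0), (294, 0.54, -0.052, -0.001), (296, 0.54, -0.05, -0.0), (298, 0.54, -0.048, 0.001), (300, 0.541, -0.047, 0.001), (302, 0.541, -0.044, -0.001)]
322 [(284, 0.529, -0.098, 0.104), (286, 0.529, -0.097, 0.104), (288, 0.527, -0.122, 0.174), (290, 0.527, -0.122, 0.177), (292, 0.527, -0.121, 0.178), (294, 0.527, -0.122, 0.181), (296, 0.527, -0.121, 0.182), (298, 0.527, -0.122, 0.185), (300, 0.527, -0.121, 0.187), (302, 0.527, -0.121, 0.189)]
286 [ 0.5296 -0.1225  0.1729]
288 [ 0.5296 -0.1225  0.1753]
290 [ 0.5296 -0.1225  0.1777]
```

{"api": "step_arm", "payload": {
  "increments": [
    {"tx": 0, "ty": 0, "tz": 0, "ax": 0, "ay": 0, "az": 0, "claw": -0.45},
    {"tx": 0, "ty": 0, "tz": 0, "ax": 0, "ay": 0, "az": 0, "claw": -0.45},
    {"tx": 0, "ty": 0, "tz": -30, "ax": 0, "ay": 0, "az": 0, "claw": -0.45},
    {"tx": 0, "ty": 0, "tz": -30, "ax": 0, "ay": 0, "az": 0, "claw": -0.45},
    {"tx": 0, "ty": 0, "tz": -15, "ax": 0, "ay": 0, "az": 0, "claw": -0.45},
    {"tx": 0, "ty": 0, "tz": -15, "ax": 0, "ay": 0, "az": 0, "claw": -0.45},
    {"tx": 0, "ty": 0, "tz": 0, "ax": 0, "ay": 0, "az": 0, "claw": -0.45},
    {"tx": 0, "ty": 0, "tz": 0, "ax": 0, "ay": 0, "az": 0, "claw": -1},
    {"tx": 0, "ty": 0, "tz": 0, "ax": 0, "ay": 0, "az": 0, "claw": -1},
    {"tx": 0, "ty": 0, "tz": 0, "ax": 0, "ay": 0, "az": 0, "claw": -1},
    {"tx": 0, "ty": 0, "tz": 0, "ax": 0, "ay": 0, "az": 0, "claw": -1}
  ],
  "newtons": 40
}}

```text
time_s: 5.35
tcp_pos: [0.5309, -0.1127, 0.0659]
eef_rot: [-180.0, 0.0, -98.3]
contact_force: [-3.5, 2.5, 3.8]
gripper_width: 0.0109
```

{"api": "step_arm", "payload": {
  "increments": [
    {"tx": 0, "ty": 0, "tz": 6, "ax": 0, "ay": 0, "az": 0, "claw": -1},
    {"tx": 0, "ty": 0, "tz": 7, "ax": 0, "ay": 0, "az": 0, "claw": -1},
    {"tx": 0, "ty": 0, "tz": 7, "ax": 0, "ay": 0, "az": 0, "claw": -1},
    {"tx": 0, "ty": 0, "tz": 7, "ax": 0, "ay": 0, "az": 0, "claw": -1},
    {"tx": 0, "ty": 0, "tz": 7, "ax": 0, "ay": 0, "az": 0, "claw": -1},
    {"tx": 0, "ty": 0, "tz": 7, "ax": 0, "ay": 0, "az": 0, "claw": -1},
    {"tx": 0, "ty": 0, "tz": 5, "ax": 0, "ay": 0, "az": 0, "claw": -1},
    {"tx": 0, "ty": 0, "tz": 3, "ax": 0, "ay": 0, "az": 0, "claw": -1},
    {"tx": 0, "ty": 0, "tz": 2, "ax": 0, "ay": 0, "az": 0, "claw": -1},
    {"tx": 0, "ty": 0, "tz": 0, "ax": 0, "ay": 0, "az": 0, "claw": -1}
  ]
}}

```text
time_s: 6.35
tcp_pos: [0.5308, -0.1126, 0.1128]
eef_rot: [179.9, 0.0, -98.3]
contact_force: [11.3, -3.4, -36.6]
gripper_width: 0.0106
```

{"api": "step_arm", "payload": {
  "increments": [
    {"tx": 0, "ty": 0, "tz": -1, "ax": 0, "ay": 0, "az": 0, "claw": -0.45},
    {"tx": 0, "ty": 0, "tz": 0, "ax": 0, "ay": 0, "az": 0, "claw": -0.45},
    {"tx": 0, "ty": 0, "tz": 0, "ax": 0, "ay": 0, "az": 0, "claw": -0.45},
    {"tx": 0, "ty": 0, "tz": 30, "ax": 0, "ay": 0, "az": 0, "claw": -0.45},
    {"tx": 0, "ty": 0, "tz": 30, "ax": 0, "ay": 0, "az": 0, "claw": -0.45},
    {"tx": -7, "ty": -49, "tz": 0, "ax": 0, "ay": 0, "az": 0, "claw": -0.45},
    {"tx": -7, "ty": -49, "tz": 0, "ax": 0, "ay": 0, "az": 0, "claw": -0.45},
    {"tx": 0, "ty": -1, "tz": 0, "ax": 0, "ay": 0, "az": 0, "claw": -0.45},
    {"tx": 0, "ty": 0, "tz": 0, "ax": 0, "ay": 0, "az": 0, "claw": -0.45}
  ]
}}

```text
time_s: 7.25
tcp_pos: [0.5174, -0.2132, 0.1764]
eef_rot: [-179.9, -0.0, -98.4]
contact_force: [0.2, 0.1, -0.2]
gripper_width: 0.0241
```

```bash
python3 w.py w4.png
python3 - <<'E'
from m import *
measure(cap('top','t4.png'))
E
```

```text
7.25 [ 0.5174 -0.2132  0.1764] [-1.7988e+02 -1.0000e-02 -9.8390e+01] [ -2.3  11.1 -16.9   0.  -61.9  -6.1] 0.02411736783667537
[ 0.507 -0.28   0.352]
orange [ 308   56   19   74 1178] [ 0.5023 -0.3123  0.1015] ((500.8460693359375, -318.9370422363281), (55.592708587646484, 12.199917793273926), 79.76373291015625)
orange [310 219  17  62 869] [ 0.5157 -0.2165  0.1028] ((514.9138793945312, -213.88241577148438), (42.37502670288086, 12.873922348022461), 81.36748504638672)
blue [ 168  209   83   68 2135] [ 0.5883 -0.2286  0.0962] ((573.2138671875, -226.62120056152344), (91.2254867553711, 52.7872200012207), 4.9179768562316895)
tray floor 6556 [177. 248.] med [0.6036 0.2591 0.0042] rect [603.7 256. ] [139.  211.1] 1.5
tray floor 23 [111. 257.] med [0.5942 0.3947 0.0143] rect [594.6 394.5] [ 8.6 22.1] 74.0
tray rim 1101 [171. 248.] med [0.5948 0.2731 0.0312] rect [600.8 252.9] [151.  233.6] 1.5
tray rim 236 [ 98. 252.] med [0.5919 0.395  0.067 ] rect [595.7 398.2] [22.3 11. ] 1.4
mat 88 [568. 220.] med [ 0.5918 -0.5765  0.0121] rect [ 592.4 -576.1] [45.1  4.6] 0.6
rings 85 [403. 236.] med [ 0.5652 -0.2003  0.1015] rect [ 567.3 -201.3] [39.6 11. ] 46.0
discs 823 [624. 176.] med [ 0.6518 -0.6547  0.098 ] rect [ 655.6 -654.5] [188.4   7.4] 0.8
discs 269 [601. 207.] med [ 0.5934 -0.5947  0.0979] rect [ 593.8 -594.8] [ 5.4 65.4] 89.5
discs 40 [407. 234.] med [ 0.5707 -0.2098  0.0961] rect [ 572.2 -207.6] [25.5 11.1] 71.8
handle 1043 [ 13. 432.] med [0.2693 0.5601 0.0467] rect [271.3 561.1] [174.2   7.9] 0.0
label 1985 [ 40. 248.] med [0.6165 0.5217 0.0521] rect [619.7 522.1] [200.1  43.8] 0.7
label 292 [165. 202.] med [0.6922 0.2703 0.0523] rect [692.1 269.5] [30.4 38.9] 0.2
label 143 [113. 268.] med [0.5604 0.3711 0.0606] rect [561.6 374.5] [88.7 12.9] 0.7
```

{"api": "step_arm", "payload": {
  "increments": [
    {"tx": -1, "ty": 0, "tz": -40, "ax": 0, "ay": 0, "az": 0, "claw": -0.45},
    {"tx": 0, "ty": 0, "tz": -40, "ax": 0, "ay": 0, "az": 0, "claw": -0.45},
    {"tx": 0, "ty": 0, "tz": -17, "ax": 0, "ay": 0, "az": 0, "claw": -0.45},
    {"tx": 0, "ty": 0, "tz": -14, "ax": 0, "ay": 0, "az": 0, "claw": -0.45},
    {"tx": 0, "ty": 0, "tz": 0, "ax": 0, "ay": 0, "az": 0, "claw": -0.45},
    {"tx": 0, "ty": 0, "tz": 0, "ax": 0, "ay": 0, "az": 0, "claw": -1},
    {"tx": 0, "ty": 0, "tz": 0, "ax": 0, "ay": 0, "az": 0, "claw": -1},
    {"tx": 0, "ty": 0, "tz": 0, "ax": 0, "ay": 0, "az": 0, "claw": -1},
    {"tx": 0, "ty": 0, "tz": 0, "ax": 0, "ay": 0, "az": 0, "claw": -1}
  ]
}}

```text
time_s: 8.25
tcp_pos: [0.5167, -0.2114, 0.0652]
eef_rot: [-179.9, 0.0, -98.2]
contact_force: [-0.8, 4.1, 2.9]
gripper_width: 0.0105
```

{"api": "step_arm", "payload": {
  "increments": [
    {"tx": 0, "ty": 0, "tz": 6, "ax": 0, "ay": 0, "az": 0, "claw": -1},
    {"tx": 0, "ty": 0, "tz": 7, "ax": 0, "ay": 0, "az": 0, "claw": -1},
    {"tx": 0, "ty": 0, "tz": 7, "ax": 0, "ay": 0, "az": 0, "claw": -1},
    {"tx": 0, "ty": 0, "tz": 7, "ax": 0, "ay": 0, "az": 0, "claw": -1},
    {"tx": 0, "ty": 0, "tz": 7, "ax": 0, "ay": 0, "az": 0, "claw": -1},
    {"tx": 0, "ty": 0, "tz": 7, "ax": 0, "ay": 0, "az": 0, "claw": -1},
    {"tx": 0, "ty": 0, "tz": 5, "ax": 0, "ay": 0, "az": 0, "claw": -1},
    {"tx": 0, "ty": 0, "tz": 3, "ax": 0, "ay": 0, "az": 0, "claw": -1},
    {"tx": 0, "ty": 0, "tz": 1, "ax": 0, "ay": 0, "az": 0, "claw": -1},
    {"tx": 0, "ty": 0, "tz": 0, "ax": 0, "ay": 0, "az": 0, "claw": -1}
  ]
}}

```text
time_s: 9.25
tcp_pos: [0.5167, -0.2114, 0.1136]
eef_rot: [-180.0, 0.1, -98.3]
contact_force: [6.3, 1.6, -12.2]
gripper_width: 0.0108
```

{"api": "step_arm", "payload": {
  "increments": [
    {"tx": 0, "ty": 0, "tz": 0, "ax": 0, "ay": 0, "az": 0, "claw": -0.45},
    {"tx": 0, "ty": 0, "tz": 0, "ax": 0, "ay": 0, "az": 0, "claw": -0.45},
    {"tx": 0, "ty": 0, "tz": 0, "ax": 0, "ay": 0, "az": 0, "claw": -0.45},
    {"tx": 0, "ty": 0, "tz": 35, "ax": 0, "ay": 0, "az": 0, "claw": -0.45},
    {"tx": 0, "ty": 0, "tz": 35, "ax": 0, "ay": 0, "az": 0, "claw": 0.6},
    {"tx": 37, "ty": -5, "tz": 0, "ax": 0, "ay": 0, "az": 0, "claw": 0.6},
    {"tx": 37, "ty": -5, "tz": 0, "ax": 0, "ay": 0, "az": 0, "claw": 0.6},
    {"tx": 0, "ty": 0, "tz": 0, "ax": 0, "ay": 0, "az": 0, "claw": 0.6},
    {"tx": 0, "ty": 0, "tz": 0, "ax": 0, "ay": 0, "az": 0, "claw": 0.6}
  ]
}}

```text
time_s: 10.15
tcp_pos: [0.5902, -0.222, 0.1838]
eef_rot: [179.9, -0.0, -98.3]
contact_force: [-0.8, -0.5, -0.4]
gripper_width: 0.0581
```

```bash
python3 w.py w5.png
python3 - <<'E'
from h import *
for n in ('scene','top'):
    c=cap(n,n+'5.png'); W=pts(c)
    m=(W[...,2]>.125)&(W[...,2]<.15)&(W[...,0]<.66)&(W[...,1]<-.05)&(W[...,1]>-.35)
    k,l,st,ce=cv2.connectedComponentsWithStats(m.astype(np.uint8))
    for i in range(1,k):
        if st[i,4]>40: q=W[l==i]; print(n,st[i],np.median(q,0).round(4),cv2.minAreaRect((q[:,:2]*1000).astype(np.float32)))
E
```

```text
10.15 [ 0.5902 -0.222   0.1838] [ 1.7993e+02 -1.0000e-02 -9.8270e+01] [ -2.9  17.4  -7.3   0.  -65.4  -5.4] 0.05805542939370403
[ 0.581 -0.289  0.359]
orange [ 424   56   20   70 1018] [ 0.5027 -0.3133  0.1019] ((494.26507568359375, -324.4169921875), (65.66938781738281, 23.323163986206055), 56.08476257324219)
orange [ 435  229   23   72 1105] [ 0.5171 -0.2166  0.1511] ((489.6588439941406, -193.48158264160156), (37.282981872558594, 93.1927261352539), 51.85574722290039)
blue [ 269  215   92   92 3199] [ 0.5906 -0.2265  0.1402] ((590.96826171875, -223.5877685546875), (55.26673126220703, 55.26525115966797), 45.414363861083984)
blue [ 279  361   75   25 1079] [ 0.5996 -0.1488  0.138 ] ((595.4640502929688, -137.04856872558594), (26.72248649597168, 57.392086029052734), 56.581478118896484)
scene [244  59  12  10  70] [ 0.0377 -0.0592  0.1356] ((29.4591007232666, -67.43395233154297), (47.278350830078125, 18.116994857788086), 24.813030242919922)
scene [236 208  24  14 133] [ 0.535  -0.1148  0.146 ] ((533.084716796875, -114.01649475097656), (42.60689926147461, 12.387706756591797), 81.61195373535156)
scene [173 233  33  28 656] [ 0.5994 -0.221   0.1392] ((593.9430541992188, -221.9563751220703), (51.623748779296875, 55.964717864990234), 34.3378791809082)
scene [230 232  32  28 706] [ 0.6106 -0.1251  0.1392] ((604.9595947265625, -125.37590026855469), (55.375221252441406, 56.64654541015625), 89.58785247802734)
top [400 204  14  28 215] [ 0.5978 -0.2027  0.1403] ((596.5887451171875, -203.56402587890625), (20.548288345336914, 51.34112548828125), 67.98063659667969)
top [405 255  25   7  53] [ 0.5133 -0.2096  0.1475] ((514.5333251953125, -210.2511749267578), (43.3607292175293, 7.532428741455078), 77.75501251220703)
```

View pics/w5.png

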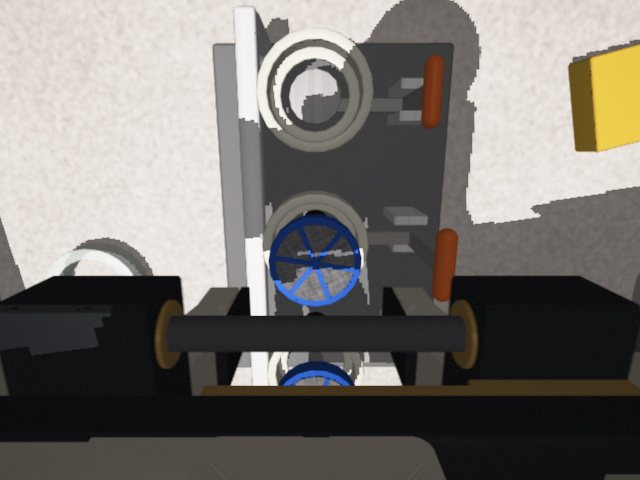

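{"api": "step_arm", "payload": {
  "increments": [
    {"tx": 1, "ty": -1, "tz": 0, "ax": 0, "ay": 0, "az": 0, "claw": 0.6},
    {"tx": 0, "ty": 0, "tz": -25, "ax": 0, "ay": 0, "az": 0, "claw": 0.6},
    {"tx": 0, "ty": 0, "tz": -20, "ax": 0, "ay": 0, "az": 0, "claw": 0.6},
    {"tx": 0, "ty": 0, "tz": -15, "ax": 0, "ay": 0, "az": 0, "claw": 0.6},
    {"tx": 0, "ty": 0, "tz": -12, "ax": 0, "ay": 0, "az": 0, "claw": 0.6},
    {"tx": 0, "ty": 0, "tz": 0, "ax": 0, "ay": 0, "az": 0, "claw": 0.6},
    {"tx": 0, "ty": 0, "tz": 0, "ax": 0, "ay": 0, "az": 0, "claw": -1},
    {"tx": 0, "ty": 0, "tz": 0, "ax": 0, "ay": 0, "az": 0, "claw": -1},
    {"tx": 0, "ty": 0, "tz": 0, "ax": 0, "ay": 0, "az": 0, "claw": -1},
    {"tx": 0, "ty": 0, "tz": 0, "ax": 0, "ay": 0, "az": 0, "claw": -1}
  ],
  "newtons": 25
}}

```text
time_s: 11.3
tcp_pos: [0.5918, -0.2229, 0.1133]
eef_rot: [-179.9, -0.0, -98.2]
contact_force: [0.1, 0.8, 2.8]
gripper_width: 0.0552
```

{"api": "step_arm", "payload": {
  "increments": [
    {"tx": 0, "ty": 0, "tz": 15, "ax": 0, "ay": 0, "az": 0, "claw": -1},
    {"tx": 0, "ty": 0, "tz": 25, "ax": 0, "ay": 0, "az": 0, "claw": -1},
    {"tx": 0, "ty": 0, "tz": 25, "ax": 0, "ay": 0, "az": 0, "claw": -1},
    {"tx": 0, "ty": 0, "tz": 0, "ax": 0, "ay": 0, "az": 0, "claw": -1}
  ]
}}

```text
time_s: 11.7
tcp_pos: [0.5933, -0.2234, 0.1814]
eef_rot: [-179.6, -0.0, -98.2]
contact_force: [-0.4, -0.4, -1.3]
gripper_width: 0.0554
```

{"api": "step_arm", "payload": {
  "increments": [
    {"tx": 0, "ty": 19, "tz": 0, "ax": 0, "ay": 0, "az": 0, "claw": -1},
    {"tx": 0, "ty": 35, "tz": 0, "ax": 0, "ay": 0, "az": 1, "claw": -1},
    {"tx": 0, "ty": 45, "tz": 0, "ax": 0, "ay": 0, "az": 1, "claw": -1},
    {"tx": 0, "ty": 45, "tz": 0, "ax": 0, "ay": 0, "az": 1, "claw": -1},
    {"tx": 0, "ty": 45, "tz": 0, "ax": 0, "ay": 0, "az": 1, "claw": -1},
    {"tx": 0, "ty": 45, "tz": 0, "ax": 0, "ay": 0, "az": 1, "claw": -1},
    {"tx": 0, "ty": 45, "tz": 0, "ax": 0, "ay": 0, "az": 1, "claw": -1},
    {"tx": 0, "ty": 45, "tz": 0, "ax": 0, "ay": 0, "az": 1, "claw": -1},
    {"tx": 0, "ty": 45, "tz": 0, "ax": 0, "ay": 0, "az": 1, "claw": -1},
    {"tx": 0, "ty": 35, "tz": 0, "ax": 0, "ay": 0, "az": 2, "claw": -1},
    {"tx": 0, "ty": 25, "tz": 0, "ax": 0, "ay": 0, "az": 0, "claw": -1},
    {"tx": 0, "ty": 0, "tz": 0, "ax": 0, "ay": 0, "az": 0, "claw": -1}
  ]
}}

```text
time_s: 12.9
tcp_pos: [0.5909, 0.2092, 0.1764]
eef_rot: [180.0, 0.0, -88.1]
contact_force: [-0.3, 0.2, -1.0]
gripper_width: 0.0551
```

```bash
cat > w2.py <<'E'
from h import *
import sys
s=r.get_state(); print(s['time_s'],s['tcp_pos'].round(4),s['eef_rot'].round(2),s['gripper_width'],s['contact_force'].round(1))
for n in sys.argv[1:]:
    c=cap(n,n+'_%d.png'%(s['time_s']*100)); W=pts(c); hsv=cv2.cvtColor(c['image'],cv2.COLOR_BGR2HSV); H,S,V=[hsv[...,i].astype(int) for i in range(3)]
    m=(H>100)&(H<130)&(S>90)&(W[...,2]>.004)&(W[...,1]>.1)&(W[...,0]<.72)
    k,l,st,ce=cv2.connectedComponentsWithStats(m.astype(np.uint8))
    for i in range(1,k):
        if st[i,4]>30: q=W[l==i]; print(n,st[i],np.median(q,0).round(4),'z',np.percentile(q[:,2],[5,95]).round(4),cv2.minAreaRect((q[:,:2]*1000).astype(np.float32)))
    m=(H>18)&(H<34)&(S>130)&(V>70)&(W[...,2]<.02)&(W[...,1]>.1); q=W[m]
    print(n,'floor',len(q), cv2.minAreaRect((q[:,:2]*1000).astype(np.float32)) if len(q)>10 else '')
E
python3 w2.py wrist scene
```

```text
12.9 [0.5909 0.2092 0.1764] [ 1.7997e+02  1.0000e-02 -8.8080e+01] 0.05513350390622316 [-0.3  0.2 -1. ]
wrist [ 250  244  134   72 3902] [0.5931 0.1928 0.2031] z [0.1963 0.2046] ((591.5689697265625, 195.10350036621094), (55.6951789855957, 29.172910690307617), 2.4064853191375732)
wrist [270 351  93  21 814] [0.5885 0.2311 0.203 ] z [0.202  0.2047] ((587.0415649414062, 209.98080444335938), (53.098697662353516, 38.19142532348633), 79.47703552246094)
wrist floor 19909 ((600.3760986328125, 245.71743774414062), (162.6119842529297, 225.21324157714844), 1.64349365234375)
scene [414 182  17  26 186] [0.6026 0.187  0.2017] z [0.1937 0.2652] ((586.3311767578125, 193.1660919189453), (27.197410583496094, 180.25186157226562), 77.3204345703125)
scene floor 5474 ((5.939453125, 896.9326782226562), (263.38018798828125, 2021.02587890625), 42.374446868896484)
```

{"api": "step_arm", "payload": {
  "increments": [
    {"tx": -1, "ty": -3, "tz": -30, "ax": 0, "ay": 0, "az": 0, "claw": -1},
    {"tx": 0, "ty": 0, "tz": -35, "ax": 0, "ay": 0, "az": 0, "claw": -1},
    {"tx": 0, "ty": 0, "tz": -35, "ax": 0, "ay": 0, "az": 0, "claw": -1},
    {"tx": 0, "ty": 0, "tz": -35, "ax": 0, "ay": 0, "az": 0, "claw": -1},
    {"tx": 0, "ty": 0, "tz": -25, "ax": 0, "ay": 0, "az": 0, "claw": -1},
    {"tx": 0, "ty": 0, "tz": -15, "ax": 0, "ay": 0, "az": 0, "claw": -1},
    {"tx": 0, "ty": 0, "tz": -7, "ax": 0, "ay": 0, "az": 0, "claw": -1},
    {"tx": 0, "ty": 0, "tz": 0, "ax": 0, "ay": 0, "az": 0, "claw": -1},
    {"tx": 0, "ty": 0, "tz": 0, "ax": 0, "ay": 0, "az": 0, "claw": -1}
  ]
}}

```text
time_s: 13.9
tcp_pos: [0.5908, 0.2029, -0.0039]
eef_rot: [-180.0, 0.0, -88.3]
contact_force: [-0.1, 0.3, -1.3]
gripper_width: 0.0548
```

{"api": "step_arm", "payload": {
  "increments": [
    {"tx": 0, "ty": 0, "tz": -3, "ax": 0, "ay": 0, "az": 0, "claw": -1},
    {"tx": 0, "ty": 0, "tz": -2, "ax": 0, "ay": 0, "az": 0, "claw": -1},
    {"tx": 0, "ty": 0, "tz": 0, "ax": 0, "ay": 0, "az": 0, "claw": -1}
  ]
}}

```text
time_s: 14.2
tcp_pos: [0.5902, 0.2033, -0.0095]
eef_rot: [-180.0, 0.0, -88.3]
contact_force: [0.2, 0.1, -1.3]
gripper_width: 0.0554
```

{"api": "step_arm", "payload": {
  "increments": [
    {"tx": 0, "ty": 0, "tz": -1, "ax": 0, "ay": 0, "az": 0, "claw": -1},
    {"tx": 0, "ty": 0, "tz": 0, "ax": 0, "ay": 0, "az": 0, "claw": 0.41},
    {"tx": 0, "ty": 0, "tz": 0, "ax": 0, "ay": 0, "az": 0, "claw": 0.41},
    {"tx": 0, "ty": 0, "tz": 0, "ax": 0, "ay": 0, "az": 0, "claw": 0.41},
    {"tx": 0, "ty": 0, "tz": 20, "ax": 0, "ay": 0, "az": 0, "claw": 0.41},
    {"tx": 0, "ty": 0, "tz": 40, "ax": 0, "ay": 0, "az": 0, "claw": 0.41},
    {"tx": 0, "ty": 0, "tz": 45, "ax": 0, "ay": 0, "az": 0, "claw": 0.6},
    {"tx": 0, "ty": 0, "tz": 45, "ax": 0, "ay": 0, "az": 0, "claw": 0.6},
    {"tx": 0, "ty": 0, "tz": 45, "ax": 0, "ay": 0, "az": 0, "claw": 0.6},
    {"tx": 0, "ty": 0, "tz": 0, "ax": 0, "ay": 0, "az": 0, "claw": 0.6}
  ]
}}

```text
time_s: 15.2
tcp_pos: [0.5937, 0.2047, 0.1921]
eef_rot: [-179.4, 0.3, -88.2]
contact_force: [0.6, 0.4, 0.1]
gripper_width: 0.0697
```

```bash
python3 w2.py wrist scene
```

```text
15.2 [0.5937 0.2047 0.1921] [-179.37    0.28  -88.19] 0.06972764670189324 [0.6 0.4 0.1]
wrist [ 293  190   59   59 1301] [0.5901 0.2009 0.0163] z [0.0145 0.0178] ((589.9639892578125, 202.04824829101562), (53.91318893432617, 54.021026611328125), 77.10376739501953)
wrist floor 23333 ((595.70263671875, 248.9388427734375), (152.96839904785156, 229.45359802246094), 1.3520996570587158)
scene [400 249  27  24 294] [0.5984 0.2    0.0151] z [0.0102 0.0186] ((592.8174438476562, 201.74659729003906), (52.98771286010742, 55.975250244140625), 55.285160064697266)
scene floor 4954 ((11.2767333984375, 891.426513671875), (264.8587951660156, 2007.8973388671875), 42.33512878417969)
```

Disc b lies flat. Now disc c.

{"api": "step_arm", "payload": {
  "increments": [
    {"tx": 0, "ty": -24, "tz": 0, "ax": 0, "ay": 0, "az": -1, "claw": 0.6},
    {"tx": 2, "ty": -45, "tz": 0, "ax": 0, "ay": 0, "az": -1, "claw": 0.6},
    {"tx": 2, "ty": -45, "tz": 0, "ax": 0, "ay": 0, "az": -2, "claw": 0.6},
    {"tx": 2, "ty": -45, "tz": 0, "ax": 0, "ay": 0, "az": -2, "claw": 0.6},
    {"tx": 2, "ty": -45, "tz": 0, "ax": 0, "ay": 0, "az": -1, "claw": 0.6},
    {"tx": 2, "ty": -45, "tz": 0, "ax": 0, "ay": 0, "az": -1, "claw": 0.6},
    {"tx": 2, "ty": -45, "tz": 0, "ax": 0, "ay": 0, "az": -1, "claw": 0.6},
    {"tx": 2, "ty": -35, "tz": 0, "ax": 0, "ay": 0, "az": -1, "claw": 0.6},
    {"tx": 0, "ty": 0, "tz": 0, "ax": 0, "ay": 0, "az": 0, "claw": 0.6},
    {"tx": 0, "ty": 0, "tz": 0, "ax": 0, "ay": 0, "az": 0, "claw": 0.6}
  ]
}}

```text
time_s: 16.3
tcp_pos: [0.6033, -0.1267, 0.1824]
eef_rot: [179.8, -0.0, -98.4]
contact_force: [-0.8, 0.2, 0.2]
gripper_width: 0.0702
```

```bash
python3 w.py w6.png
```

```text
16.3 [ 0.6033 -0.1267  0.1824] [ 1.7984e+02 -2.0000e-02 -9.8380e+01] [  6.3  16.2  -9.1  -0.  -64.8 -14.6] 0.07016565062479763
[ 0.594 -0.194  0.358]
orange [ 451   40   23   86 1367] [ 0.5167 -0.2143  0.1513] ((516.109375, -214.1397705078125), (40.128501892089844, 9.938247680664062), 82.41859436035156)
orange [436 237  20  65 895] [ 0.5302 -0.1193  0.1512] ((530.147216796875, -116.66620635986328), (37.77660369873047, 10.104352951049805), 82.97688293457031)
blue [ 269  220   92   92 3206] [ 0.6035 -0.127   0.1402] ((604.3042602539062, -125.05704498291016), (55.48722457885742, 55.96232604980469), 16.781557083129883)
```

{"api": "step_arm", "payload": {
  "increments": [
    {"tx": 1, "ty": 1, "tz": -25, "ax": 0, "ay": 0, "az": 0, "claw": 0.6},
    {"tx": 0, "ty": 0, "tz": -20, "ax": 0, "ay": 0, "az": 0, "claw": 0.6},
    {"tx": 0, "ty": 0, "tz": -15, "ax": 0, "ay": 0, "az": 0, "claw": 0.6},
    {"tx": 0, "ty": 0, "tz": -12, "ax": 0, "ay": 0, "az": 0, "claw": 0.6},
    {"tx": 0, "ty": 0, "tz": 0, "ax": 0, "ay": 0, "az": 0, "claw": 0.6},
    {"tx": 0, "ty": 0, "tz": 0, "ax": 0, "ay": 0, "az": 0, "claw": -1},
    {"tx": 0, "ty": 0, "tz": 0, "ax": 0, "ay": 0, "az": 0, "claw": -1},
    {"tx": 0, "ty": 0, "tz": 0, "ax": 0, "ay": 0, "az": 0, "claw": -1},
    {"tx": 0, "ty": 0, "tz": 0, "ax": 0, "ay": 0, "az": 0, "claw": -1}
  ]
}}

```text
time_s: 17.25
tcp_pos: [0.6058, -0.1247, 0.1132]
eef_rot: [-179.9, 0.0, -98.2]
contact_force: [-0.6, 1.7, 2.8]
gripper_width: 0.0552
```

{"api": "step_arm", "payload": {
  "increments": [
    {"tx": 0, "ty": 0, "tz": 15, "ax": 0, "ay": 0, "az": 0, "claw": -1},
    {"tx": 0, "ty": 0, "tz": 25, "ax": 0, "ay": 0, "az": 0, "claw": -1},
    {"tx": 0, "ty": 0, "tz": 25, "ax": 0, "ay": 0, "az": 0, "claw": -1},
    {"tx": 0, "ty": 0, "tz": 0, "ax": 0, "ay": 0, "az": 0, "claw": -1}
  ]
}}

```text
time_s: 17.65
tcp_pos: [0.6074, -0.1252, 0.1815]
eef_rot: [-179.6, 0.0, -98.2]
contact_force: [0.0, -0.1, -0.1]
gripper_width: 0.0549
```

{"api": "step_arm", "payload": {
  "increments": [
    {"tx": 0, "ty": 20, "tz": 0, "ax": 0, "ay": 0, "az": 1, "claw": -1},
    {"tx": -2, "ty": 35, "tz": 0, "ax": 0, "ay": 0, "az": 1, "claw": -1},
    {"tx": -2, "ty": 45, "tz": 0, "ax": 0, "ay": 0, "az": 1, "claw": -1},
    {"tx": -2, "ty": 45, "tz": 0, "ax": 0, "ay": 0, "az": 1, "claw": -1},
    {"tx": -2, "ty": 45, "tz": 0, "ax": 0, "ay": 0, "az": 1, "claw": -1},
    {"tx": -2, "ty": 45, "tz": 0, "ax": 0, "ay": 0, "az": 1, "claw": -1},
    {"tx": -2, "ty": 45, "tz": 0, "ax": 0, "ay": 0, "az": 1, "claw": -1},
    {"tx": -2, "ty": 45, "tz": 0, "ax": 0, "ay": 0, "az": 1, "claw": -1},
    {"tx": -2, "ty": 45, "tz": 0, "ax": 0, "ay": 0, "az": 1, "claw": -1},
    {"tx": -1, "ty": 30, "tz": 0, "ax": 0, "ay": 0, "az": 1, "claw": -1},
    {"tx": 0, "ty": 15, "tz": 0, "ax": 0, "ay": 0, "az": 0, "claw": -1},
    {"tx": 0, "ty": 0, "tz": 0, "ax": 0, "ay": 0, "az": 0, "claw": -1}
  ]
}}

```text
time_s: 18.85
tcp_pos: [0.5879, 0.2918, 0.1765]
eef_rot: [180.0, -0.0, -88.2]
contact_force: [-0.1, -0.1, -1.0]
gripper_width: 0.0551
```

```bash
python3 w2.py wrist
```

```text
18.85 [0.5879 0.2918 0.1765] [ 1.7996e+02 -2.0000e-02 -8.8170e+01] 0.05509158828286182 [-0.1 -0.1 -1. ]
wrist [ 284   86   66   69 1646] [0.5905 0.202  0.0164] z [0.0149 0.0179] ((590.1058349609375, 202.23062133789062), (54.63236999511719, 54.312889099121094), 40.964996337890625)
wrist [ 248  244  136   72 3854] [0.5863 0.2756 0.2033] z [0.1964 0.2048] ((561.7284545898438, 301.1544189453125), (44.62226104736328, 110.53076934814453), 57.25694274902344)
wrist [270 351  94  22 800] [0.5896 0.3135 0.2033] z [0.2022 0.205 ] ((591.587646484375, 292.89825439453125), (39.1420783996582, 53.28968048095703), 15.285642623901367)
wrist floor 33258 ((602.0968017578125, 237.17449951171875), (165.46029663085938, 236.62290954589844), 1.5280439853668213)
```

Same grip as before, so the same descent: 188 mm in total, then release.

{"api": "step_arm", "payload": {
  "increments": [
    {"tx": 0, "ty": -2, "tz": -30, "ax": 0, "ay": 0, "az": 0, "claw": -1},
    {"tx": 0, "ty": 0, "tz": -35, "ax": 0, "ay": 0, "az": 0, "claw": -1},
    {"tx": 0, "ty": 0, "tz": -35, "ax": 0, "ay": 0, "az": 0, "claw": -1},
    {"tx": 0, "ty": 0, "tz": -35, "ax": 0, "ay": 0, "az": 0, "claw": -1},
    {"tx": 0, "ty": 0, "tz": -25, "ax": 0, "ay": 0, "az": 0, "claw": -1},
    {"tx": 0, "ty": 0, "tz": -15, "ax": 0, "ay": 0, "az": 0, "claw": -1},
    {"tx": 0, "ty": 0, "tz": -7, "ax": 0, "ay": 0, "az": 0, "claw": -1},
    {"tx": 0, "ty": 0, "tz": -3, "ax": 0, "ay": 0, "az": 0, "claw": -1},
    {"tx": 0, "ty": 0, "tz": -2, "ax": 0, "ay": 0, "az": 0, "claw": -1},
    {"tx": 0, "ty": 0, "tz": 0, "ax": 0, "ay": 0, "az": 0, "claw": -1}
  ]
}}

```text
time_s: 19.9
tcp_pos: [0.5888, 0.2886, -0.0087]
eef_rot: [-179.9, 0.1, -88.3]
contact_force: [0.4, 0.1, 0.1]
gripper_width: 0.0551
```

{"api": "step_arm", "payload": {
  "increments": [
    {"tx": 0, "ty": 0, "tz": -1, "ax": 0, "ay": 0, "az": 0, "claw": -1},
    {"tx": 0, "ty": 0, "tz": 0, "ax": 0, "ay": 0, "az": 0, "claw": 0.41},
    {"tx": 0, "ty": 0, "tz": 0, "ax": 0, "ay": 0, "az": 0, "claw": 0.41},
    {"tx": 0, "ty": 0, "tz": 0, "ax": 0, "ay": 0, "az": 0, "claw": 0.41},
    {"tx": 0, "ty": 0, "tz": 20, "ax": 0, "ay": 0, "az": 0, "claw": 0.41},
    {"tx": 0, "ty": 0, "tz": 40, "ax": 0, "ay": 0, "az": 0, "claw": 0.41},
    {"tx": 0, "ty": 0, "tz": 45, "ax": 0, "ay": 0, "az": 0, "claw": 0.6},
    {"tx": 0, "ty": 0, "tz": 45, "ax": 0, "ay": 0, "az": 0, "claw": 0.6},
    {"tx": 0, "ty": 0, "tz": 45, "ax": 0, "ay": 0, "az": 0, "claw": 0.6},
    {"tx": 0, "ty": 0, "tz": 0, "ax": 0, "ay": 0, "az": 0, "claw": 0.6}
  ]
}}

```text
time_s: 20.9
tcp_pos: [0.5916, 0.2901, 0.1924]
eef_rot: [-179.4, 0.4, -88.2]
contact_force: [0.6, 0.4, 0.2]
gripper_width: 0.0699
```

```bash
python3 w2.py wrist scene
python3 - <<'E'
from m import *
measure(cap('scene','s7.png')); measure(cap('top','t7.png'))
E
```

```text
20.9 [0.5916 0.2901 0.1924] [-179.4     0.35  -88.2 ] 0.06991203331368775 [0.6 0.4 0.2]
wrist [ 292   90   63   66 1514] [0.59   0.2021 0.0164] z [0.0149 0.0179] ((590.0687255859375, 202.2196044921875), (54.42113494873047, 54.33913040161133), 33.532806396484375)
wrist [ 293  189   59   59 1277] [0.5887 0.2853 0.0163] z [0.0144 0.0179] ((588.26171875, 287.1521911621094), (53.62390899658203, 54.06907653808594), 65.87427520751953)
wrist floor 31889 ((595.6351928710938, 253.67660522460938), (153.5526123046875, 262.1067199707031), 1.5183706283569336)
scene [440 244  28  23 301] [0.596  0.2836 0.0155] z [0.0096 0.0189] ((589.6939086914062, 286.96533203125), (53.03740692138672, 56.11695861816406), 71.24061584472656)
scene [400 249  27  24 311] [0.5975 0.2014 0.0155] z [0.009  0.0184] ((591.9600830078125, 202.603759765625), (54.30115509033203, 55.93735885620117), 15.028651237487793)
scene floor 3989 ((15.71826171875, 904.5225830078125), (267.3497009277344, 2020.681884765625), 41.411312103271484)
orange bar 95 [193. 210.] med [ 0.5185 -0.2139  0.1493] rect [ 517.3 -212.5] [40.2 12.5] 84.2
ora
[... 3013 characters left out ...]
.7   6.3] 0.6
handle 1067 [ 13. 431.] med [0.2715 0.5601 0.0462] rect [272.  560.9] [175.2   8.9] 0.7
handle 129 [136. 389.] med [0.3253 0.3358 0.0359] rect [327.4 338.1] [109.4   5. ] 29.2
handle 88 [ 20. 326.] med [0.4618 0.5499 0.0447] rect [461.1 571.6] [ 8.2 59. ] 9.7
scanner 1358 [289. 299.] med [0.4747 0.0289 0.0311] rect [470.1  27.3] [149.5  43.4] 6.3
cup 1325 [277. 179.] med [0.6936 0.0316 0.1286] rect [696.5  34.9] [69.8 83.3] 89.9
label 705 [ 43. 264.] med [0.5817 0.5128 0.0521] rect [585.5 513.5] [ 23.8 131.4] 90.0
label 215 [164. 201.] med [0.693  0.2703 0.0521] rect [692.6 269.5] [28.4 38.8] 1.3
label 49 [112. 291.] med [0.5126 0.3703 0.0665] rect [514.6 370.5] [29.   6.9] 1.6
```

View pics/t7.png

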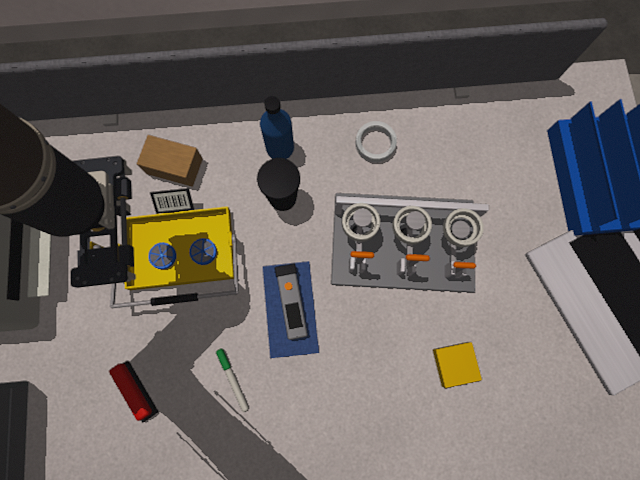

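Both discs lie flat in the tray at (162,256) and (203,251), with tops at 16 mm. Now the scanner, at (470,27) with yaw about 6°.

{"api": "step_arm", "payload": {
  "increments": [
    {"tx": -10, "ty": -22, "tz": 0, "ax": 0, "ay": 0, "az": 8, "claw": 0.5},
    {"tx": -10, "ty": -22, "tz": 0, "ax": 0, "ay": 0, "az": 8, "claw": 0.5},
    {"tx": -10, "ty": -22, "tz": 0, "ax": 0, "ay": 0, "az": 8, "claw": 0.5},
    {"tx": -10, "ty": -22, "tz": 0, "ax": 0, "ay": 0, "az": 8, "claw": 0.5},
    {"tx": -10, "ty": -22, "tz": 0, "ax": 0, "ay": 0, "az": 8, "claw": 0.5},
    {"tx": -10, "ty": -22, "tz": 0, "ax": 0, "ay": 0, "az": 8, "claw": 0.5},
    {"tx": -10, "ty": -22, "tz": 0, "ax": 0, "ay": 0, "az": 8, "claw": 0.5},
    {"tx": -10, "ty": -22, "tz": 0, "ax": 0, "ay": 0, "az": 8, "claw": 0.5},
    {"tx": -10, "ty": -22, "tz": 0, "ax": 0, "ay": 0, "az": 8, "claw": 0.5},
    {"tx": -10, "ty": -22, "tz": 0, "ax": 0, "ay": 0, "az": 8, "claw": 0.5},
    {"tx": -10, "ty": -22, "tz": 0, "ax": 0, "ay": 0, "az": 8, "claw": 0.5},
    {"tx": -8, "ty": -20, "tz": 0, "ax": 0, "ay": 0, "az": 6, "claw": 0.5}
  ]
}}

```text
time_s: 22.3
tcp_pos: [0.4687, 0.0249, 0.1828]
eef_rot: [180.0, 0.2, 6.1]
contact_force: [0.0, 0.8, 0.8]
gripper_width: 0.0656
```

{"api": "step_arm", "payload": {
  "increments": [
    {"tx": 0, "ty": 0, "tz": 0, "ax": 0, "ay": 0, "az": 0, "claw": 0.5},
    {"tx": 0, "ty": 0, "tz": 0, "ax": 0, "ay": 0, "az": 0, "claw": 0.5}
  ]
}}

```text
time_s: 22.5
tcp_pos: [0.4698, 0.0258, 0.1834]
eef_rot: [180.0, 0.1, 5.6]
contact_force: [-0.1, 0.0, -0.0]
gripper_width: 0.0657
```

```bash
cat > sc.py <<'E'
from h import *
import sys
s=r.get_state(); print(s['time_s'],s['tcp_pos'].round(4),s['eef_rot'].round(2),s['joints'].round(1),s['gripper_width'])
for n in sys.argv[1:]:
    c=cap(n,'%s_s%d.png'%(n,s['time_s']*100)); W=pts(c); hsv=cv2.cvtColor(c['image'],cv2.COLOR_BGR2HSV); H,S,V=[hsv[...,i].astype(int) for i in range(3)]
    m=(W[...,2]>.022)&(W[...,2]<.045)&(W[...,0]<.58)&(W[...,0]>.35)&(abs(W[...,1]-.03)<.09)
    k,l,st,ce=cv2.connectedComponentsWithStats(m.astype(np.uint8)); i=1+np.argmax(st[1:,4]); q=W[l==i]
    mu=q[:,:2].mean(0); e=np.linalg.svd(q[:,:2]-mu,full_matrices=False)[2][0]
    print(n,st[i],np.median(q,0).round(4),cv2.minAreaRect((q[:,:2]*1000).astype(np.float32)),'yaw pca',np.degrees(np.arctan(e[1]/e[0])))
E
python3 sc.py wrist top scene
```

```text
22.5 [0.4698 0.0258 0.1834] [1.7997e+02 9.0000e-02 5.6100e+00] [ 27.2   2.2 -26.3  -0.  -61.6  68.4] 0.06568584907759839
wrist [ 290  141   54  168 7686] [0.4771 0.0256 0.031 ] ((469.0290222167969, 25.50477409362793), (148.62310791015625, 44.103694915771484), 5.550687313079834) yaw pca 5.828568099485698
top [283 304  24  36 621] [0.4257 0.0221 0.0311] ((427.83087158203125, 23.2629451751709), (64.64274597167969, 39.94567108154297), 6.0013227462768555) yaw pca 1.8054564626868872
scene [ 298  196   38   56 1093] [0.4797 0.024  0.03  ] ((471.952392578125, 24.062891006469727), (153.84268188476562, 43.36259460449219), 6.258805274963379) yaw pca 6.234450006747321
```

{"api": "step_arm", "payload": {
  "increments": [
    {"tx": 0, "ty": 0, "tz": -40, "ax": 0, "ay": 0, "az": 0, "claw": 0.5},
    {"tx": 0, "ty": 0, "tz": -40, "ax": 0, "ay": 0, "az": 0, "claw": 0.5},
    {"tx": 0, "ty": 0, "tz": -40, "ax": 0, "ay": 0, "az": 0, "claw": 0.5},
    {"tx": 0, "ty": 0, "tz": -35, "ax": 0, "ay": 0, "az": 0, "claw": 0.5},
    {"tx": 0, "ty": 0, "tz": -20, "ax": 0, "ay": 0, "az": 0, "claw": 0.5},
    {"tx": 0, "ty": 0, "tz": -12, "ax": 0, "ay": 0, "az": 0, "claw": 0.5},
    {"tx": 0, "ty": 0, "tz": -5, "ax": 0, "ay": 0, "az": 0, "claw": 0.5},
    {"tx": 0, "ty": 0, "tz": 0, "ax": 0, "ay": 0, "az": 0, "claw": 0.5},
    {"tx": 0, "ty": 0, "tz": 0, "ax": 0, "ay": 0, "az": 0, "claw": -1},
    {"tx": 0, "ty": 0, "tz": 0, "ax": 0, "ay": 0, "az": 0, "claw": -1},
    {"tx": 0, "ty": 0, "tz": 0, "ax": 0, "ay": 0, "az": 0, "claw": -1},
    {"tx": 0, "ty": 0, "tz": 0, "ax": 0, "ay": 0, "az": 0, "claw": -1}
  ],
  "newtons": 35
}}

```text
time_s: 23.85
tcp_pos: [0.4706, 0.0263, -0.0072]
eef_rot: [-180.0, -0.1, 5.7]
contact_force: [0.5, 0.2, 4.5]
gripper_width: 0.0399
```

{"api": "step_arm", "payload": {
  "increments": [
    {"tx": 0, "ty": 0, "tz": 20, "ax": 0, "ay": 0, "az": 0, "claw": -1},
    {"tx": 0, "ty": 0, "tz": 35, "ax": 0, "ay": 0, "az": 0, "claw": -1},
    {"tx": 0, "ty": 0, "tz": 30, "ax": 0, "ay": 0, "az": 0, "claw": -1},
    {"tx": 0, "ty": 0, "tz": 11, "ax": 0, "ay": 0, "az": 0, "claw": -1},
    {"tx": 10, "ty": 25, "tz": 0, "ax": 0, "ay": 0, "az": -1, "claw": -1},
    {"tx": 15, "ty": 35, "tz": 0, "ax": 0, "ay": 0, "az": -1, "claw": -1},
    {"tx": 15, "ty": 35, "tz": 0, "ax": 0, "ay": 0, "az": -1, "claw": -1},
    {"tx": 15, "ty": 35, "tz": 0, "ax": 0, "ay": 0, "az": -1, "claw": -1},
    {"tx": 15, "ty": 35, "tz": 0, "ax": 0, "ay": 0, "az": 0, "claw": -1},
    {"tx": 15, "ty": 30, "tz": 0, "ax": 0, "ay": 0, "az": 0, "claw": -1},
    {"tx": 10, "ty": 20, "tz": 0, "ax": 0, "ay": 0, "az": 0, "claw": -1},
    {"tx": 5, "ty": 10, "tz": 0, "ax": 0, "ay": 0, "az": 0, "claw": -1}
  ]
}}

```text
time_s: 25.05
tcp_pos: [0.5704, 0.2527, 0.0869]
eef_rot: [180.0, 0.1, 1.8]
contact_force: [0.0, 0.4, -1.8]
gripper_width: 0.04
```

{"api": "step_arm", "payload": {
  "increments": [
    {"tx": 0, "ty": 0, "tz": 0, "ax": 0, "ay": 0, "az": 0, "claw": -1},
    {"tx": 0, "ty": 0, "tz": 0, "ax": 0, "ay": 0, "az": 0, "claw": -1}
  ]
}}

```text
time_s: 25.25
tcp_pos: [0.5694, 0.2504, 0.0875]
eef_rot: [180.0, 0.1, 1.7]
contact_force: [-0.4, 0.6, -1.9]
gripper_width: 0.0397
```

Run:
```python
from h import *
s=r.get_state(); print(s['time_s'],s['tcp_pos'],s['eef_rot'],s['gripper_width'],s['contact_force'],s['moment'])
for n in ('scene','wrist'):
    c=cap(n,n+'8.png'); W=pts(c); hsv=cv2.cvtColor(c['image'],cv2.COLOR_BGR2HSV); H,S,V=[hsv[...,i].astype(int) for i in range(3)]
    m=(W[...,2]>.09)&(W[...,2]<.15)&(W[...,0]>.45)&(W[...,0]<.68)&(abs(W[...,1]-.25)<.06)
    q=W[m]; print(n,len(q))
    if len(q)>20:
        q=q[q[:,2]>np.percentile(q[:,2],50)-.006]; print(np.percentile(q,[1,50,99],axis=0).round(4),cv2.minAreaRect((q[:,:2]*1000).astype(np.float32)))
        A=np.c_[q[:,:2],np.ones(len(q))]; print('plane',np.linalg.lstsq(A,q[:,2],rcond=None)[0])
    m=(V>110)&(S<60)&(W[...,2]>.03)&(W[...,2]<.075)&(W[...,0]>.66)&(W[...,0]<.72)&(abs(W[...,1]-.25)<.06); q=W[m]
    if len(q)>20: print('label',len(q),q.min(0),q.max(0),np.median(q,0))
```

```text
25.25 [0.56937989 0.25036301 0.08745382] [1.79952409e+02 8.84848427e-02 1.72591696e+00] 0.039700162174632264 [-0.3506739   0.55192565 -1.8895276 ] [-0.15882058  0.0077976  -0.00523367]
scene 1250
[[0.5292 0.2139 0.1193]
 [0.5923 0.2533 0.1251]
 [0.6442 0.2858 0.1482]] ((574.865966796875, 247.8849639892578), (147.42868041992188, 75.86341857910156), 16.047367095947266)
plane [-0.05941123  0.05734441  0.14776973]
wrist 26129
[[0.5454 0.2209 0.1218]
 [0.6038 0.2518 0.1256]
 [0.642  0.2811 0.1414]] ((592.5098266601562, 251.72767639160156), (101.15975952148438, 71.63773345947266), 3.277723789215088)
plane [-0.02421894 -0.00145244  0.14091809]
label 6836 [0.67463274 0.21335382 0.0338698 ] [0.70451873 0.29318297 0.06514083] [0.69167704 0.25364125 0.05177598]
```

View pics/scene8.png

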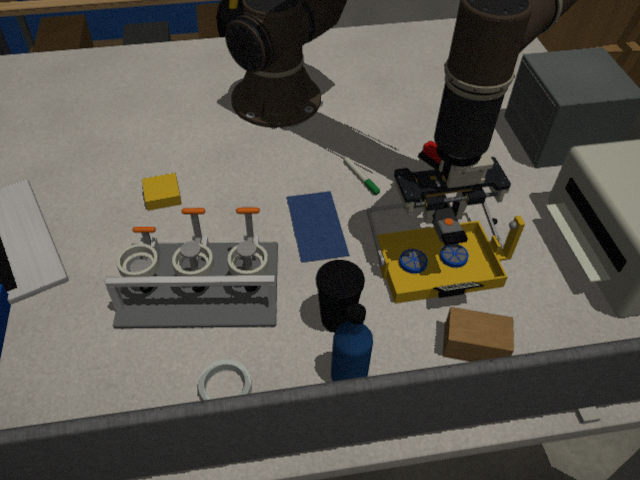

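The scanner is level, with its top at 125.5 mm and its front end at x = 643. It is in line with the label, measured at (692, 254, 52). Hold.

{"api": "step_arm", "payload": {
  "increments": [
    {"tx": 0, "ty": 0, "tz": 0, "ax": 0, "ay": 0, "az": 0, "claw": -1},
    {"tx": 0, "ty": 0, "tz": 0, "ax": 0, "ay": 0, "az": 0, "claw": -1},
    {"tx": 0, "ty": 0, "tz": 0, "ax": 0, "ay": 0, "az": 0, "claw": -1},
    {"tx": 0, "ty": 0, "tz": 0, "ax": 0, "ay": 0, "az": 0, "claw": -1},
    {"tx": 0, "ty": 0, "tz": 0, "ax": 0, "ay": 0, "az": 0, "claw": -1},
    {"tx": 0, "ty": 0, "tz": 0, "ax": 0, "ay": 0, "az": 0, "claw": -1},
    {"tx": 0, "ty": 0, "tz": 0, "ax": 0, "ay": 0, "az": 0, "claw": -1},
    {"tx": 0, "ty": 0, "tz": 0, "ax": 0, "ay": 0, "az": 0, "claw": -1},
    {"tx": 0, "ty": 0, "tz": 0, "ax": 0, "ay": 0, "az": 0, "claw": -1},
    {"tx": 0, "ty": 0, "tz": 0, "ax": 0, "ay": 0, "az": 0, "claw": -1},
    {"tx": 0, "ty": 0, "tz": 0, "ax": 0, "ay": 0, "az": 0, "claw": -1},
    {"tx": 0, "ty": 0, "tz": 0, "ax": 0, "ay": 0, "az": 0, "claw": -1}
  ]
}}

```text
time_s: 26.55
tcp_pos: [0.5702, 0.2512, 0.0883]
eef_rot: [180.0, 0.0, 1.7]
contact_force: [-0.7, -0.5, -2.0]
gripper_width: 0.0403
```

{"api": "step_arm", "payload": {
  "increments": [
    {"tx": 0, "ty": 0, "tz": 0, "ax": 0, "ay": 0, "az": 0, "claw": -1},
    {"tx": 0, "ty": 0, "tz": 0, "ax": 0, "ay": 0, "az": 0, "claw": -1},
    {"tx": 0, "ty": 0, "tz": 0, "ax": 0, "ay": 0, "az": 0, "claw": -1},
    {"tx": 0, "ty": 0, "tz": 0, "ax": 0, "ay": 0, "az": 0, "claw": -1},
    {"tx": 0, "ty": 0, "tz": 0, "ax": 0, "ay": 0, "az": 0, "claw": -1},
    {"tx": 0, "ty": 0, "tz": 0, "ax": 0, "ay": 0, "az": 0, "claw": -1},
    {"tx": 0, "ty": 0, "tz": 0, "ax": 0, "ay": 0, "az": 0, "claw": -1},
    {"tx": 0, "ty": 0, "tz": 0, "ax": 0, "ay": 0, "az": 0, "claw": -1}
  ]
}}

```text
time_s: 27.35
tcp_pos: [0.5702, 0.2512, 0.0882]
eef_rot: [180.0, 0.0, 1.7]
contact_force: [-0.4, 0.7, -1.2]
gripper_width: 0.0397
```

Run:
```python
from h import *
c=cap('wrist','wrist9.png'); W=pts(c); s=r.get_state(); print(s['tcp_pos'],s['gripper_width'])
m=(W[...,2]>.115)&(W[...,2]<.135)&(W[...,0]>.5)&(W[...,0]<.68)&(abs(W[...,1]-.25)<.027)
q=W[m]; print(len(q),np.percentile(q,[1,50,99],axis=0).round(4)); f=q[:,0]>.6
A=np.c_[q[f][:,:2],np.ones(f.sum())]; print('plane',np.linalg.lstsq(A,q[f][:,2],rcond=None)[0])
```

```text
[0.57022432 0.25120549 0.08826954] 0.03969507199036222
24317 [[0.5461 0.227  0.1219]
 [0.6066 0.2526 0.1261]
 [0.6428 0.2747 0.1291]]
plane [-0.01295978 -0.00044962  0.13416337]
```

View pics/wrist9.png

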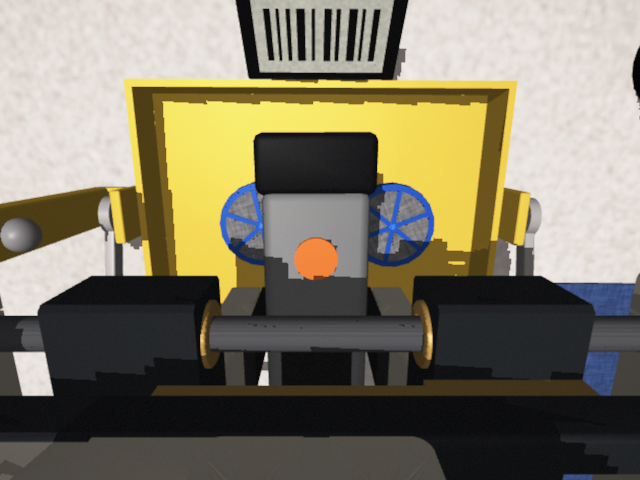

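The scanner is level to 0.7° and centred on the label, and it was held for about 2 s. Now back to the mat centre.

{"api": "step_arm", "payload": {
  "increments": [
    {"tx": -6, "ty": -11, "tz": 0, "ax": 0, "ay": 0, "az": 0, "claw": -1},
    {"tx": -18, "ty": -35, "tz": 0, "ax": 0, "ay": 0, "az": 0, "claw": -1},
    {"tx": -18, "ty": -35, "tz": 0, "ax": 0, "ay": 0, "az": 0, "claw": -1},
    {"tx": -18, "ty": -35, "tz": 0, "ax": 0, "ay": 0, "az": 0, "claw": -1},
    {"tx": -18, "ty": -35, "tz": 0, "ax": 0, "ay": 0, "az": 0, "claw": -1},
    {"tx": -18, "ty": -35, "tz": 0, "ax": 0, "ay": 0, "az": 0, "claw": -1},
    {"tx": -12, "ty": -25, "tz": 0, "ax": 0, "ay": 0, "az": 0, "claw": -1},
    {"tx": -6, "ty": -10, "tz": 0, "ax": 0, "ay": 0, "az": 0, "claw": -1},
    {"tx": 0, "ty": 0, "tz": -30, "ax": 0, "ay": 0, "az": 0, "claw": -1},
    {"tx": 0, "ty": 0, "tz": -30, "ax": 0, "ay": 0, "az": 0, "claw": -1},
    {"tx": 0, "ty": 0, "tz": -15, "ax": 0, "ay": 0, "az": 0, "claw": -1},
    {"tx": 0, "ty": 0, "tz": -10, "ax": 0, "ay": 0, "az": 0, "claw": -1}
  ]
}}

```text
time_s: 28.6
tcp_pos: [0.4558, 0.03, 0.0022]
eef_rot: [180.0, 0.1, 1.7]
contact_force: [0.6, -0.4, -2.0]
gripper_width: 0.0395
```

{"api": "step_arm", "payload": {
  "increments": [
    {"tx": 0, "ty": 0, "tz": 0, "ax": 0, "ay": 0, "az": 0, "claw": -1},
    {"tx": 0, "ty": 0, "tz": -4, "ax": 0, "ay": 0, "az": 0, "claw": -1},
    {"tx": 0, "ty": 0, "tz": -4, "ax": 0, "ay": 0, "az": 0, "claw": -1},
    {"tx": 0, "ty": 0, "tz": 0, "ax": 0, "ay": 0, "az": 0, "claw": -1},
    {"tx": 0, "ty": 0, "tz": 0, "ax": 0, "ay": 0, "az": 0, "claw": -1}
  ]
}}

```text
time_s: 29.1
tcp_pos: [0.4564, 0.0303, -0.0044]
eef_rot: [-180.0, -0.0, 1.8]
contact_force: [0.3, 0.0, -2.1]
gripper_width: 0.0398
```

{"api": "step_arm", "payload": {
  "increments": [
    {"tx": 0, "ty": 0, "tz": -2, "ax": 0, "ay": 0, "az": 0, "claw": -1},
    {"tx": 0, "ty": 0, "tz": -1, "ax": 0, "ay": 0, "az": 0, "claw": -1},
    {"tx": 0, "ty": 0, "tz": 0, "ax": 0, "ay": 0, "az": 0, "claw": -1},
    {"tx": 0, "ty": 0, "tz": 0, "ax": 0, "ay": 0, "az": 0, "claw": 0.5},
    {"tx": 0, "ty": 0, "tz": 0, "ax": 0, "ay": 0, "az": 0, "claw": 0.5},
    {"tx": 0, "ty": 0, "tz": 0, "ax": 0, "ay": 0, "az": 0, "claw": 0.5},
    {"tx": 0, "ty": 0, "tz": 0, "ax": 0, "ay": 0, "az": 0, "claw": 0.5},
    {"tx": 0, "ty": 0, "tz": 30, "ax": 0, "ay": 0, "az": 0, "claw": 0.5},
    {"tx": 0, "ty": 0, "tz": 45, "ax": 0, "ay": 0, "az": 0, "claw": 0.5},
    {"tx": 0, "ty": 0, "tz": 45, "ax": 0, "ay": 0, "az": 0, "claw": 0.5},
    {"tx": 0, "ty": 0, "tz": 45, "ax": 0, "ay": 0, "az": 0, "claw": 0.5},
    {"tx": 0, "ty": 0, "tz": 0, "ax": 0, "ay": 0, "az": 0, "claw": 0.5}
  ]
}}

```text
time_s: 30.3
tcp_pos: [0.4599, 0.0313, 0.1634]
eef_rot: [-179.8, -0.6, 1.8]
contact_force: [0.4, 0.6, -0.4]
gripper_width: 0.0657
```

```bash
python3 sc.py wrist scene; python3 w2.py scene
python3 - <<'E'
from h import *
c=cap('scene'); W=pts(c); V=c['image'].max(-1)
m=(abs(W[...,0]-.488)<.03)&(abs(W[...,1]-.25)<.13)&(W[...,2]>.025)&(W[...,2]<.075)&(V<70)
q=W[m]; print('handle',len(q),np.percentile(q,[2,50,98],axis=0).round(4),cv2.minAreaRect((q[:,:2]*1000).astype(np.float32)))
E
```

```text
30.3 [0.4599 0.0313 0.1634] [-179.82   -0.59    1.8 ] [ 28.6   1.8 -29.6   0.1 -58.   63.2] 0.06568694716742741
wrist [ 290  148   56  168 8192] [0.4661 0.0312 0.0309] ((458.99700927734375, 31.739791870117188), (141.36666870117188, 43.326168060302734), 1.0243291854858398) yaw pca 1.935585535594966
scene [ 302  191   33   56 1061] [0.4659 0.0297 0.0302] ((455.71435546875, 29.561803817749023), (153.63922119140625, 44.46359634399414), 2.5166444778442383) yaw pca 2.053938720134025
30.4 [0.4567 0.0306 0.1584] [-1.7991e+02 -1.6000e-01  1.7400e+00] 0.06555608818193591 [-0.5  0.3 -0.5]
scene [441 244  27  23 293] [0.5966 0.285  0.0156] z [0.0102 0.0185] ((589.9893798828125, 286.93951416015625), (54.42746353149414, 56.84990692138672), 85.25828552246094)
scene [400 249  27  24 298] [0.5978 0.2003 0.0154] z [0.0095 0.0187] ((591.0167236328125, 201.95721435546875), (51.834632873535156, 57.64649963378906), 72.29361724853516)
scene floor 4437 ((-4.64862060546875, 888.201904296875), (264.1270446777344, 2021.8140869140625), 43.30245590209961)
handle 260 [[0.4834 0.1256 0.0627]
 [0.4942 0.2504 0.0716]
 [0.512  0.3657 0.0748]] ((499.5874938964844, 245.4775390625), (35.096595764160156, 242.6938018798828), 0.13045433163642883)
```

The scanner is flat on the mat. Now I'll locate the handle bar properly.

Run:
```python
from h import *
for n in ('scene','top'):
    c=cap(n); W=pts(c); V=c['image'].max(-1)
    m=(W[...,0]>.44)&(W[...,0]<.53)&(abs(W[...,1]-.25)<.06)&(W[...,2]>.036)&(W[...,2]<.13)&(V<70)
    q=W[m]; print(n,len(q),np.percentile(q,[2,50,98],axis=0).round(4),cv2.minAreaRect((q[:,:2]*1000).astype(np.float32)))
```

```text
scene 304 [[0.484  0.2035 0.0659]
 [0.4938 0.2466 0.0727]
 [0.499  0.2909 0.078 ]] ((491.0022888183594, 247.8916015625), (17.096742630004883, 93.0372314453125), 1.8968760967254639)Traceback (most recent call last):
  File "<stdin>", line 5, in <module>
    return _quantile_unchecked(
        a, q, axis, out, overwrite_input, method, keepdims, weights)
    return _ureduce(a,
                    func=_quantile_ureduce_func,
    ...<5 lines>...
                    overwrite_input=overwrite_input,
                    method=method)
    r = func(a, **kwargs)
    result = _quantile(arr,
                       quantiles=q,
    ...<2 lines>...
                       out=out,
                       weights=wgt)
    slices_having_nans = np.isnan(arr[-1, ...])
                                  ~~~^^^^^^^^^
IndexError: index -1 is out of bounds for axis 0 with size 0
```

The bar is at about (489, 249, 69 mm), i.e. angle about 0.24 rad. I'll move above it with the jaws across the tray's x.

{"api": "step_arm", "payload": {
  "increments": [
    {"tx": 3, "ty": 20, "tz": 0, "ax": 0, "ay": 0, "az": -8, "claw": -0.3},
    {"tx": 3, "ty": 20, "tz": 0, "ax": 0, "ay": 0, "az": -8, "claw": -0.3},
    {"tx": 3, "ty": 20, "tz": 0, "ax": 0, "ay": 0, "az": -8, "claw": -0.3},
    {"tx": 3, "ty": 20, "tz": 0, "ax": 0, "ay": 0, "az": -8, "claw": -0.3},
    {"tx": 3, "ty": 20, "tz": 0, "ax": 0, "ay": 0, "az": -8, "claw": -0.3},
    {"tx": 3, "ty": 20, "tz": 0, "ax": 0, "ay": 0, "az": -8, "claw": -0.3},
    {"tx": 3, "ty": 20, "tz": 0, "ax": 0, "ay": 0, "az": -8, "claw": -0.3},
    {"tx": 3, "ty": 20, "tz": 0, "ax": 0, "ay": 0, "az": -8, "claw": -0.3},
    {"tx": 3, "ty": 20, "tz": 0, "ax": 0, "ay": 0, "az": -8, "claw": -0.3},
    {"tx": 3, "ty": 20, "tz": 0, "ax": 0, "ay": 0, "az": -8, "claw": -0.3},
    {"tx": 3, "ty": 18, "tz": 0, "ax": 0, "ay": 0, "az": -8, "claw": -0.3},
    {"tx": 0, "ty": 0, "tz": 0, "ax": 0, "ay": 0, "az": -2, "claw": -0.3}
  ]
}}

```text
time_s: 31.8
tcp_pos: [0.4892, 0.2496, 0.1555]
eef_rot: [179.9, -0.1, -88.5]
contact_force: [-0.3, -1.6, -0.6]
gripper_width: 0.0309
```

{"api": "step_arm", "payload": {
  "increments": [
    {"tx": 0, "ty": 0, "tz": 0, "ax": 0, "ay": 0, "az": 0, "claw": -0.3},
    {"tx": 0, "ty": 0, "tz": 0, "ax": 0, "ay": 0, "az": 0, "claw": -0.3}
  ]
}}

```text
time_s: 32.0
tcp_pos: [0.4888, 0.2478, 0.1562]
eef_rot: [179.9, -0.1, -88.2]
contact_force: [0.6, -0.6, 0.8]
gripper_width: 0.0306
```

Run:
```python
from h import *
s=r.get_state(); print(s['tcp_pos'],s['eef_rot'],s['gripper_width'])
c=cap('wrist','wrist10.png'); W=pts(c); V=c['image'].max(-1)
m=(W[...,0]>.44)&(W[...,0]<.53)&(W[...,1]>.12)&(W[...,1]<.38)&(W[...,2]>.05)&(W[...,2]<.1)
for mm in (m,m&(V<70)):
    q=W[mm]; print(len(q),np.percentile(q,[2,50,98],axis=0).round(4),cv2.minAreaRect((q[:,:2]*1000).astype(np.float32)))
```

```text
[0.48882572 0.24775125 0.15620141] [ 1.79912138e+02 -8.41589771e-02 -8.81742724e+01] 0.030595309247513833
5516 [[0.4816 0.1265 0.0633]
 [0.4904 0.2174 0.072 ]
 [0.5242 0.3509 0.0763]] ((503.3415222167969, 245.24636840820312), (44.69898986816406, 241.2891845703125), 2.0139529705047607)
2764 [[0.4811 0.1792 0.0689]
 [0.4886 0.2425 0.0744]
 [0.4965 0.2904 0.0766]] ((498.8341064453125, 249.23336791992188), (235.49623107910156, 39.65232467651367), 88.6214370727539)
```

View pics/wrist10.png

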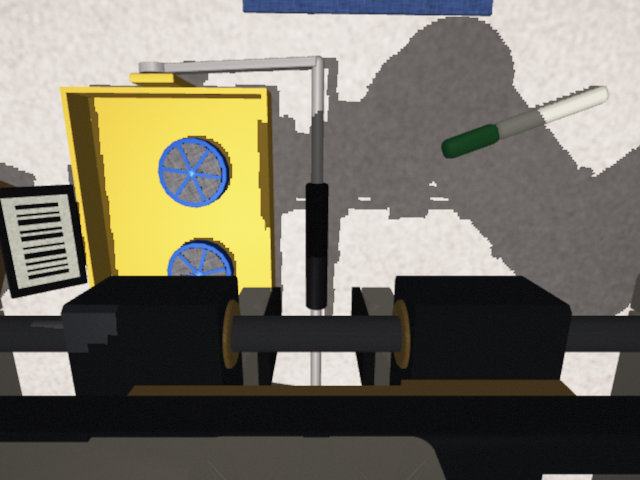

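The black bar at (316,250) is midway between the fingers: x = 489, top at 76.6 mm. Descend and pinch gently.

{"api": "step_arm", "payload": {
  "increments": [
    {"tx": 0, "ty": 0, "tz": -35, "ax": 0, "ay": 0, "az": 0, "claw": -0.3},
    {"tx": 0, "ty": 0, "tz": -35, "ax": 0, "ay": 0, "az": 0, "claw": -0.3},
    {"tx": 0, "ty": 0, "tz": -25, "ax": 0, "ay": 0, "az": 0, "claw": -0.3},
    {"tx": 0, "ty": 0, "tz": -15, "ax": 0, "ay": 0, "az": 0, "claw": -0.3},
    {"tx": 0, "ty": 0, "tz": -8, "ax": 0, "ay": 0, "az": 0, "claw": -0.3},
    {"tx": 0, "ty": 0, "tz": 0, "ax": 0, "ay": 0, "az": 0, "claw": -0.3},
    {"tx": 0, "ty": 0, "tz": 0, "ax": 0, "ay": 0, "az": 0, "claw": -1},
    {"tx": 0, "ty": 0, "tz": 0, "ax": 0, "ay": 0, "az": 0, "claw": -1},
    {"tx": 0, "ty": 0, "tz": 0, "ax": 0, "ay": 0, "az": 0, "claw": -1}
  ],
  "newtons": 20
}}

```text
time_s: 32.95
tcp_pos: [0.4885, 0.2485, 0.0399]
eef_rot: [180.0, 0.1, -88.3]
contact_force: [-5.2, 1.6, 1.5]
gripper_width: 0.015
```

Run:
```python
import numpy as np
a=np.linspace(.235,1.76,16); x=600.3-115*np.cos(a); z=42+115*np.sin(a)
x-=x[0]; z-=z[0]
for i in range(1,16): print(round(a[i],2),np.round([x[i]-x[i-1],z[i]-z[i-1],x[i],z[i]],1))
```

```text
0.34 [ 3.3 11.2  3.3 11.2]
0.44 [ 4.4 10.8  7.7 22. ]
0.54 [ 5.5 10.3 13.2 32.3]
0.64 [ 6.5  9.7 19.7 42.1]
0.74 [ 7.5  9.  27.2 51. ]
0.84 [ 8.3  8.2 35.5 59.2]
0.95 [ 9.1  7.3 44.6 66.5]
1.05 [ 9.8  6.3 54.5 72.9]
1.15 [10.4  5.3 64.9 78.2]
1.25 [10.9  4.2 75.8 82.4]
1.35 [11.3  3.1 87.  85.5]
1.45 [11.5  1.9 98.6 87.5]
1.56 [ 11.7   0.8 110.2  88.2]
1.66 [ 11.7  -0.4 121.9  87.8]
1.76 [ 11.6  -1.6 133.5  86.2]
```

{"api": "step_arm", "payload": {
  "increments": [
    {"tx": 3, "ty": 0, "tz": 11, "ax": 0, "ay": 0, "az": 0, "claw": -1},
    {"tx": 5, "ty": 0, "tz": 11, "ax": 0, "ay": 0, "az": 0, "claw": -1},
    {"tx": 5, "ty": 0, "tz": 10, "ax": 0, "ay": 0, "az": 0, "claw": -1},
    {"tx": 7, "ty": 0, "tz": 10, "ax": 0, "ay": 0, "az": 0, "claw": -1},
    {"tx": 7, "ty": 0, "tz": 9, "ax": 0, "ay": 0, "az": 0, "claw": -1},
    {"tx": 9, "ty": 1, "tz": 8, "ax": 0, "ay": 0, "az": 0, "claw": -1},
    {"tx": 9, "ty": 0, "tz": 7, "ax": 0, "ay": 0, "az": 0, "claw": -1},
    {"tx": 10, "ty": 0, "tz": 7, "ax": 0, "ay": 0, "az": 0, "claw": -1}
  ]
}}

```text
time_s: 33.75
tcp_pos: [0.5419, 0.2496, 0.115]
eef_rot: [179.9, 0.1, -88.2]
contact_force: [-9.3, 1.4, 8.9]
gripper_width: 0.0153
```

{"api": "step_arm", "payload": {
  "increments": [
    {"tx": 10, "ty": 0, "tz": 5, "ax": 0, "ay": 0, "az": 0, "claw": -1},
    {"tx": 11, "ty": 1, "tz": 4, "ax": 0, "ay": 0, "az": 0, "claw": -1},
    {"tx": 11, "ty": 0, "tz": 3, "ax": 0, "ay": 0, "az": 0, "claw": -1},
    {"tx": 12, "ty": 0, "tz": 2, "ax": 0, "ay": 0, "az": 0, "claw": -1},
    {"tx": 12, "ty": 0, "tz": 1, "ax": 0, "ay": 0, "az": 0, "claw": -1},
    {"tx": 12, "ty": 1, "tz": 0, "ax": 0, "ay": 0, "az": 0, "claw": -1},
    {"tx": 10, "ty": 0, "tz": -2, "ax": 0, "ay": 0, "az": 0, "claw": -1},
    {"tx": 0, "ty": 0, "tz": 0, "ax": 0, "ay": 0, "az": 0, "claw": -1},
    {"tx": 0, "ty": 0, "tz": 0, "ax": 0, "ay": 0, "az": 0, "claw": -1}
  ]
}}

```text
time_s: 34.65
tcp_pos: [0.6211, 0.2508, 0.1255]
eef_rot: [179.9, -0.0, -88.3]
contact_force: [-9.1, 0.2, 7.3]
gripper_width: 0.0156
```

{"api": "step_arm", "payload": {
  "increments": [
    {"tx": 0, "ty": 0, "tz": 0, "ax": 0, "ay": 0, "az": 0, "claw": -0.3},
    {"tx": 0, "ty": 0, "tz": 0, "ax": 0, "ay": 0, "az": 0, "claw": -0.3},
    {"tx": 0, "ty": 0, "tz": 0, "ax": 0, "ay": 0, "az": 0, "claw": -0.3},
    {"tx": 0, "ty": 0, "tz": 20, "ax": 0, "ay": 0, "az": 0, "claw": -0.3},
    {"tx": 0, "ty": 0, "tz": 40, "ax": 0, "ay": 0, "az": 0, "claw": -0.3},
    {"tx": -20, "ty": 0, "tz": 40, "ax": 0, "ay": 0, "az": 0, "claw": -0.3},
    {"tx": -45, "ty": 0, "tz": 0, "ax": 0, "ay": 0, "az": 0, "claw": -0.3},
    {"tx": -45, "ty": 0, "tz": 0, "ax": 0, "ay": 0, "az": 0, "claw": -0.3},
    {"tx": -45, "ty": 0, "tz": 0, "ax": 0, "ay": 0, "az": 0, "claw": -0.3},
    {"tx": 0, "ty": 0, "tz": 0, "ax": 0, "ay": 0, "az": 0, "claw": -0.3},
    {"tx": 0, "ty": 0, "tz": 0, "ax": 0, "ay": 0, "az": 0, "claw": -0.3}
  ]
}}

```text
time_s: 35.75
tcp_pos: [0.467, 0.2517, 0.2263]
eef_rot: [-179.9, 0.1, -88.2]
contact_force: [0.8, -0.7, 0.3]
gripper_width: 0.031
```

```bash
python3 w2.py scene; python3 sc.py scene
python3 - <<'E'
from h import *
for n in ('scene','top','wrist'):
    c=cap(n,n+'11.png'); W=pts(c); V=c['image'].max(-1)
    m=(W[...,0]>.58)&(W[...,0]<.66)&(abs(W[...,1]-.25)<.05)&(W[...,2]>.13)&(W[...,2]<.18)&(V<80)
    q=W[m]; print(n,len(q))
    if len(q)>15: print(np.percentile(q,[2,50,98],axis=0).round(4))
E
```

```text
35.75 [0.467  0.2517 0.2263] [-1.7989e+02  9.0000e-02 -8.8160e+01] 0.0310452782967824 [ 0.8 -0.7  0.3]
scene [440 244  29  23 293] [0.5953 0.2844 0.0154] z [0.0097 0.0185] ((589.93359375, 287.803955078125), (54.034149169921875, 57.783443450927734), 60.09043884277344)
scene [400 249  28  24 302] [0.5982 0.2008 0.0155] z [0.0097 0.0188] ((591.5927124023438, 202.54638671875), (53.27892303466797, 58.219329833984375), 54.61538314819336)
scene floor 4251 ((12.64923095703125, 876.4327392578125), (269.0195617675781, 1980.3262939453125), 42.796607971191406)
35.8 [0.4677 0.2517 0.2259] [-1.7992e+02  6.0000e-02 -8.8200e+01] [ 49.5   6.3 -16.    0.  -67.6 -47.7] 0.03048814612214162
scene [ 302  191   33   56 1067] [0.4665 0.0299 0.0298] ((456.79949951171875, 29.555147171020508), (152.90957641601562, 43.57452392578125), 2.62660551071167) yaw pca 2.1422271057647255
scene 427
[[0.6162 0.2064 0.1512]
 [0.6261 0.2494 0.1601]
 [0.631  0.2933 0.1648]]
top 406
[[0.6135 0.2094 0.1549]
 [0.6198 0.2493 0.1617]
 [0.6286 0.2928 0.1654]]
wrist 3051
[[0.6131 0.2065 0.1531]
 [0.6176 0.2392 0.1614]
 [0.6261 0.2762 0.1637]]
```

View pics/scene11.png

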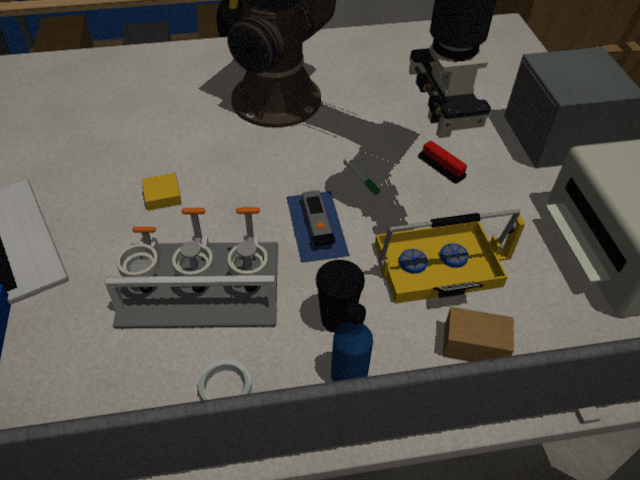

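The bar is centred at x ≈ 621 and z ≈ 156 mm, which gives an angle of about 1.75 rad. The discs are flat, the scanner is on its mat and the cup is upright, so I'll hand in.

```bash
python3 -c "
from plant import r
print(r.close_job())"
```

```text
the job is handed in; nothing more can be done
None
```

The job is done and handed in at about 36 s of the 210 s limit. `close_job()` gives no verdict, so I only have my own measurements to go on.

- **Discs:** Ring a was empty. I raised discs b and c with their lifter bars and laid them flat in the tray, 85 mm apart. The last check had them at about (590, 202) and (589, 287) mm, tops about 16 mm above the desk, as expected for discs on the tray floor.
- **Scan:** I held the scanner level (about 0.7°) with the window about 80 mm from the label for about 2 s. There is no read signal; only the measured pose shows the aim was right.
- **Scanner:** It is back flat on the mat, within about 2 mm of the mat's centre and within about 1° of its direction.
- **Handle:** It was swung up to its end stop and let go. Three camera views put the bar at an angle of about 1.75 rad, against the 1.68 needed.
- **Cup:** It is still upright.

**What disagreed:** The fingertips turned out to be about 18.5 mm above the reported tool point, not 19 mm ahead of it. My first pinch of bar c closed above the bar and moved nothing. I measured the offset in the wrist image and corrected every later height for it.

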